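# Hang the nesting picking trays back on the counter hook

## Task

Clear the counter: hang the three empty picking trays on the hook by the windows in their hangers, the biggest first, then the middle one, then the smallest, with their open fronts away from the post. Slide the big one back to the stop and each of the others snug against the one before, so that they hang straight and nested inside each other, and leave the other things on the counter where they are.

Things in the scene. Friction and masses are not known exactly. Their poses are not given: they have to be found in the camera images.
- hook_stand: Fixed table stand with one straight steel hook rod, near the middle of the table. Origin: on the table top, directly under the rod's root; +z up, the rod points along its -x. Base plate 140 x 150 x 12 mm (x from -105 to +35 mm); a white 24 mm square post stands from x = +10 to +34 mm, 195 mm high, behind the stop.
- hook_root (a point): Root of the rod: centre of the front face of the black 28 mm round stop collar, on the rod's axis, 175 mm above the table; axes as the stand's. The rod is 10 mm in diameter, level, straight along -x for 125 mm from here, then its end turns up.
- hook_tip (a point): Centre of the rod's upturned rounded end (radius 5 mm), 137 mm along -x from the root and 12 mm above the axis; its top is 17 mm above the axis. To pass a window over it, carry the roof peak 22 to 38 mm above the rod's axis (30 is best).
- big_tray: Blue open-fronted plastic tray 140 mm wide (y), 56 deep (x), 90 high, walls and floor 4 mm, front lip 12 mm high; loose, upright on the table. About 0.2 kg. Hung first; its 20 mm thick hanger then stands against the stop. Origin: centre of its underside; +z up, open front to its -x, back face at x = +28 mm. On the back plate stands a hanger 20 mm thick with a window and a grip block on top.
- mid_tray: Yellow open-fronted plastic tray 114 mm wide (y), 56 deep (x), 72 high, walls and floor 4 mm, front lip 12 mm high; loose, upright on the table. About 0.16 kg. Nests inside the blue tray with 9 mm to spare at each side; touching, the hangers are 20 mm apart. Origin: centre of its underside; +z up, open front to its -x, back face at x = +28 mm. On the back plate stands a hanger 20 mm thick with a window and a grip block on top.
- small_tray: Red open-fronted plastic tray 88 mm wide (y), 56 deep (x), 54 high, walls and floor 4 mm, front lip 12 mm high; loose, upright on the table. About 0.12 kg. Nests inside the yellow tray with 9 mm to spare at each side; touching, the hangers are 20 mm apart. Origin: centre of its underside; +z up, open front to its -x, back face at x = +28 mm. On the back plate stands a hanger 20 mm thick with a window and a grip block on top.
- big_tray_eye (a point): Roof peak of the big tray's hanger window (underside, mid-thickness), at x +18, y 0, z 136 mm in its frame. The window is 68 mm wide between 9 mm legs, open from 46 mm below the peak (tray's top edge); its roof, an inverted V falling 18 mm to each leg, centres itself on the rod. Hanging, the peak is 6 mm above the rod's axis.
- big_tray_grip (a point): Middle of the grip block's top, 50 mm straight above the window's peak. The block is 36 mm wide (y) and 20 mm thick (x), clear down to 45 mm below its top. Take it from above across the 36 mm, fingertips about 38 mm below its top, so that no finger stands before or behind it.
- mid_tray_eye (a point): Roof peak of the mid tray's hanger window (underside, mid-thickness), at x +18, y 0, z 118 mm in its frame. The window is 68 mm wide between 9 mm legs, open from 46 mm below the peak (tray's top edge); its roof, an inverted V falling 18 mm to each leg, centres itself on the rod. Hanging, the peak is 6 mm above the rod's axis.
- mid_tray_grip (a point): Middle of the grip block's top, 50 mm straight above the window's peak. The block is 36 mm wide (y) and 20 mm thick (x), clear down to 45 mm below its top. Take it from above across the 36 mm, fingertips about 38 mm below its top, so that no finger stands before or behind it.
- small_tray_eye (a point): Roof peak of the small tray's hanger window (underside, mid-thickness), at x +18, y 0, z 100 mm in its frame. The window is 68 mm wide between 9 mm legs, open from 46 mm below the peak (tray's top edge); its roof, an inverted V falling 18 mm to each leg, centres itself on the rod. Hanging, the peak is 6 mm above the rod's axis.
- small_tray_grip (a point): Middle of the grip block's top, 50 mm straight above the window's peak. The block is 36 mm wide (y) and 20 mm thick (x), clear down to 45 mm below its top. Take it from above across the 36 mm, fingertips about 38 mm below its top, so that no finger stands before or behind it.
- spool: Black empty spool ring lying flat, 100 mm across, 22 mm high; bystander, leave where it is. Origin: centre of its underside.
- screwdriver: Screwdriver with a green handle, 180 mm long, lying along its x; bystander, leave where it is. Origin: centre of its underside.
- tub: White lidded round tub, 70 mm across, 55 mm high; bystander, leave where it is. Origin: centre of its underside.
- mug: White mug, 80 mm across, 90 mm high; bystander, leave where it is. Origin: centre of its underside.
- carton: Cardboard carton 90 x 140 x 60 mm; bystander, leave where it is. Origin: centre of its underside.
- small_carton: Cardboard carton 70 x 110 x 45 mm; bystander, leave where it is. Origin: centre of its underside.
- parts_bin: Grey open bin 120 x 180 x 60 mm; bystander, leave where it is. Origin: centre of its underside.

How it is judged:
On the way, in this order (a step that is already met when the one before it is completed fails the run):
1. the big tray hangs on the rod, released, at the stop (x of big_tray_eye in the frame of hook_root between -0.027 and -0.006 m and y of big_tray_eye in the frame of hook_root between -0.008 and 0.008 m and z of big_tray_eye in the frame of hook_root between 0.001 and 0.012 m and angle between big_tray's own z axis and vertical below 0.15 rad and angle between the x axis of big_tray and the x axis of hook_stand, either way round below 0.15 rad and linear speed of big_tray below 0.03 m/s and contact force between the fingers and big_tray below 0.1 N and contact force between big_tray and hook_stand above 0.3 N), for 0.2 s.
2. the middle tray hangs on the rod, released, nested in the big one (x of mid_tray_eye in the frame of big_tray_eye between -0.034 and -0.015 m and y of mid_tray_eye in the frame of hook_root between -0.008 and 0.008 m and z of mid_tray_eye in the frame of hook_root between 0.001 and 0.012 m and angle between mid_tray's own z axis and vertical below 0.15 rad and angle between the x axis of mid_tray and the x axis of hook_stand, either way round below 0.15 rad and linear speed of mid_tray below 0.03 m/s and contact force between the fingers and mid_tray below 0.1 N and contact force between mid_tray and hook_stand above 0.3 N), for 0.2 s.
3. the small tray hangs on the rod, released, nested in the middle one (x of small_tray_eye in the frame of mid_tray_eye between -0.034 and -0.015 m and y of small_tray_eye in the frame of hook_root between -0.008 and 0.008 m and z of small_tray_eye in the frame of hook_root between 0.001 and 0.012 m and angle between small_tray's own z axis and vertical below 0.15 rad and angle between the x axis of small_tray and the x axis of hook_stand, either way round below 0.15 rad and linear speed of small_tray below 0.03 m/s and contact force between the fingers and small_tray below 0.1 N and contact force between small_tray and hook_stand above 0.3 N), for 0.2 s.
At the end, for the whole second after the job is handed in: All three trays hang still and released, fronts away from the post: roof peaks 1 to 12 mm above the rod axis, within 8 mm sideways, tilted or turned under 0.15 rad; the big hanger within 17 mm of the stop, each other hanger within 14 mm of the one before (all of step 1 and all of step 2 and all of step 3); the robot touches nothing.
It fails at once if another thing on the counter is pushed more than 30 mm from its place (distance of any of spool, screwdriver, tub, mug, carton, small_carton, parts_bin from where it was at the start of the episode above 0.03 m).
It also fails if it takes over 72 s, if anything falls off the work surface, if the arm or the gripper's body presses on something with over 40 N, if the wrist force passes 120 N, or if a joint passes its speed limit or range.

## Robot

A 7-joint arm with a two-finger parallel gripper is mounted at the origin on the work surface. World frame = base frame: x ahead of the robot, y to its left, z up, the work surface at z = 0. Lengths are in m, angles in rad, forces in N, time in s.
With the tool pointing down it reaches from about 0.425 to 1.025 m from the base axis. Payload 9.4 kg.
Tool frame: the origin (TCP) lies between the finger pads; the fingertips stand 25 mm ahead of it and the grasp point (between the pads) lies 6 mm ahead of it; y points along the fingers, x is the direction in which the jaws open and shut, and the axes are right-handed (so a half turn about y gives the same grasp; the last joint's range is limited). The gripper opens to 93 mm and grips with 3 to 60 N. Pads are 15 mm wide; open, the fingers measure 128 mm over their backs; the gripper's body (75 mm by 188 mm) begins 65 mm behind the grasp point.
Start: joints at [1.236, 0.599, -0.003, 1.599, 0.002, 0.943, -0.08], TCP at [0.185, -0.701, 0.213] pointing down, gripper open.
Joint ranges: [-2.57, 2.57], [-0.35, 1.97], [-1.29, 1.29], [0.11, 2.56], [-1.05, 4.19], [0.11, 1.86], [-2.63, 2.63]. Speed limits (rad/s): [2.22, 2.22, 3.01, 3.01, 3.14, 3.14, 3.14].

## Interface

Orientations are given as a unit quaternion [w, x, y, z].
In Python, from plant import telemetry, cams, job gives the robot as it stands.
- The arm moves only by the tool servo_tool, never from a script. Its argument "rows" is a list of rows, each a list of 5 numbers: the finger opening in cm, from 0 to 9.3, then the shift along the tool's x, y, z in cm, then the turn about the tool's y in rad. A call has 1 to 10 rows; each row shifts and turns the pose as measured when the row begins, along the tool's axes as they then stand; what a row does not reach is not made up. A row lasts 1/10 s, in which the tool goes at most 50 mm and 8.59 degrees, less where a joint would pass 70% of its speed; a pose out of reach is approached as far as the arm can. A call is refused whole if a number of a shift passes 5 or a number of a turn 0.15, either way. A call with a gripper value outside its range is refused whole. The fingers move at their own pace and stop on an object; "squeeze" is the grip in N (left out, the last holds). Time passes only in rows, so rows that do not move let the fingers close. It gives the time, the measured TCP pose, the force and the opening at its end, in the units of the state.
- telemetry.observe(): the state, without advancing time (a new reading comes with each control period).
- cams.camera(name): name is "scene" or "top" or "wrist"; returns a dict with "image" (480x640x3 uint8, blue, green, red), "depth" (480x640 float32, m along the optical axis (not along the pixel's ray), 0 where there is no reading), "fx", "fy", "cx", "cy" (pixels), "rvec" (rotation vector, rad) and "tvec" (3), from world to camera coordinates, as OpenCV has them. Camera axes: x right, y down, z forward; pixel columns grow to the right and rows downward; lengths in m; the calibration is good to about 2 mm. A picture is of the moment at which its call begins.
- job.hand_in(): hands the job in, once; it reports no verdict.
The state is a dict: "time_s": time; "qpos": joint angles; "qd": joint speeds; "effort": joint torques, N m; "ee_pos": TCP position; "ee_rot": TCP orientation; "wrist_force": force on the tool from outside, world axes, zero at the start; "torque": the same for the moment, N m; "opening": finger opening in m.
Only numpy, scipy, OpenCV 4.12 (cv2) and the standard library are available. Lean on these libraries where they do the work, as an engineer would, in place of code of your own. Each camera call takes 0.05 s, during which the arm holds its last target.

## Working session

There is one attempt and no reset: what is moved stays moved. The work goes in short steps, Python scripts to look and compute and a tool call to move; the robot and the scene stay as the last step left them, time stands still between calls to the robot, and variables do not carry over. Pictures are saved under pics/ and viewed, and the job is handed in when it is done.

Besides the shell and the picture viewer there is one more tool, called after "Call:" as name(argument=value, ...) on one line, values as JSON. servo_tool: Moves the arm, as the interface text tells. Its arguments: {"type":"object","properties":{"rows":{"type":"array","items":{"type":"array","items":{"type":"number"}}},"squeeze":{"type":"number"}},"required":["rows"]}

```bash
ls; mkdir -p pics
cat > h.py <<'E'
import numpy as np, cv2
from plant import telemetry, cams, job
def cam(n):
    c=cams.camera(n); R=cv2.Rodrigues(np.array(c['rvec'],float))[0]; c['R']=R; c['t']=np.array(c['tvec'],float).ravel(); return c
def pts(c):
    v,u=np.mgrid[:480,:640]; d=c['depth']
    P=np.stack([(u-c['cx'])/c['fx']*d,(v-c['cy'])/c['fy']*d,d],-1)
    return (P-c['t'])@c['R']
def proj(c,p):
    q=c['R']@np.array(p,float)+c['t']; return [c['fx']*q[0]/q[2]+c['cx'],c['fy']*q[1]/q[2]+c['cy']]
E
python3 - <<'E'
from h import *
s=telemetry.observe()
print(s)
for n in ['scene','top','wrist']:
    c=cam(n); cv2.imwrite(f'pics/{n}0.png',c['image']); np.savez(f'{n}0.npz',**{k:c[k] for k in ['image','depth','R','t','fx','fy','cx','cy']}); print(n,c['fx'],-c['R'].T@c['t'])
E
```

```text
pics
{'time_s': 0.0, 'qpos': array([ 1.236295  ,  0.6001214 , -0.00256738,  1.60011891,  0.00179921,
        0.94286479, -0.0798194 ]), 'qd': array([-0.00154564, -0.00025397, -0.00161797, -0.0003497 ,  0.00148157,
        0.0001996 ,  0.00067071]), 'effort': array([ 5.23020117e-04, -7.65078449e+01,  1.49755374e+00, -2.52350682e+01,
       -5.23707457e-02,  1.70273875e-02,  1.60934096e-04]), 'ee_pos': array([ 0.18471754, -0.70057559,  0.21246621]), 'ee_rot': array([ 0.56042615, -0.55984661,  0.43201183, -0.43111493]), 'wrist_force': array([ 0.01887074, -0.17007928, -1.39379885]), 'torque': array([-0.02911545, -0.06828255, -0.03478189]), 'opening': 0.0932516463337753}
scene 465.1256630134016 [1.53480764 0.63313738 0.95970188]
top 587.4155520619468 [ 0.37496525 -0.06794136  1.64091586]
wrist 402.9161200751948 [ 0.25109969 -0.68309461  0.3833733 ]
```

View pics/scene0.png

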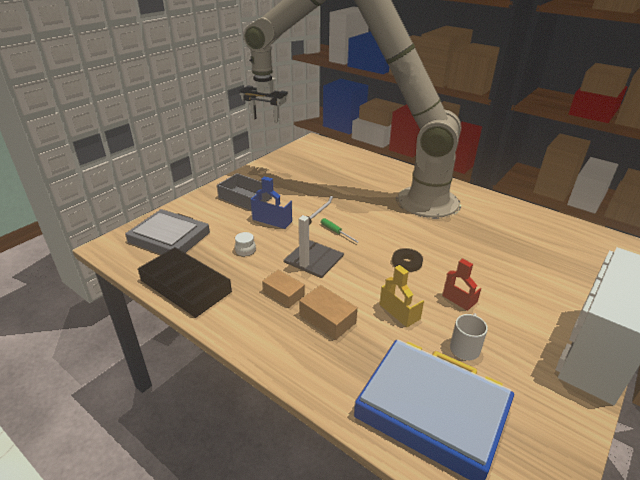

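View pics/top0.png

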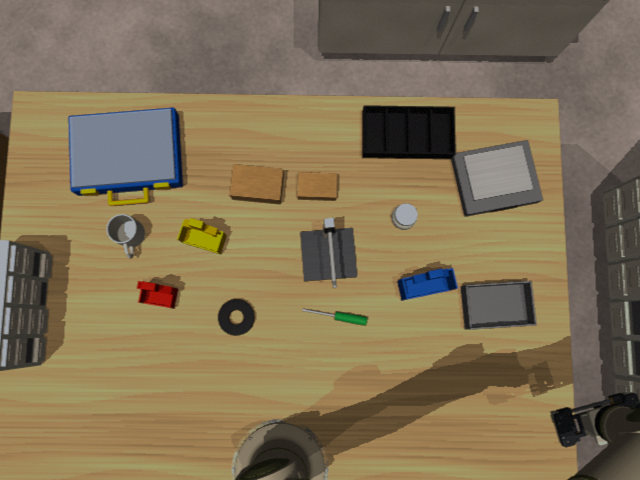

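```bash
cat > m.py <<'E'
from h import *
from scipy.spatial.transform import Rotation as Ro
def masks(im):
    h=cv2.cvtColor(im,cv2.COLOR_BGR2HSV); H,S,V=h[...,0],h[...,1],h[...,2]
    return dict(big=(abs(H.astype(int)-114)<12)&(S>120)&(V>40),mid=(abs(H.astype(int)-27)<5)&(S>190)&(V>60),small=((H<6)|(H>174))&(S>170)&(V>60))
def cloud(n,c=None):
    c=c or cam(n); P=pts(c); M=masks(c['image']); return c,P,{k:P[m&(c['depth']>0)] for k,m in M.items()}
E
python3 - <<'E'
from m import *
s=telemetry.observe(); w=s['ee_rot']; R=Ro.from_quat([w[1],w[2],w[3],w[0]]).as_matrix(); print('tool axes cols',R.round(3))
H=dict(big=186,mid=168,small=150);D=dict(big=90,mid=72,small=54)
for n in ['top','scene']:
    c,P,C=cloud(n)
    for k,p in C.items():
        p=p[(p[:,0]>.2)&(p[:,0]<.8)&(abs(p[:,1])<.6)&(p[:,2]>.003)&(p[:,2]<.2)&((p[:,1]<-.1)|(k!='big'))]
        if k=='mid': p=p[(p[:,1]>.1)&(p[:,1]<.42)]
        if k=='small': p=p[p[:,1]>.2]
        r=cv2.minAreaRect((p[:,:2]*1000).astype(np.float32)); print(n,k,len(p),r,p[:,2].max())
        g=p[p[:,2]>H[k]/1e3-.006]; 
        if len(g)>3: print('  grip top',len(g),g.mean(0),cv2.minAreaRect((g[:,:2]*1000).astype(np.float32)))
        q=p[abs(p[:,2]-D[k]/1e3)<.005]; print('  rim',len(q),cv2.minAreaRect((q[:,:2]*1000).astype(np.float32)))
c=cam('top')
P=pts(c)
# stand: post top & rod
a=P[(P[...,2]>.165)&(P[...,2]<.2)&(P[...,0]>.3)&(P[...,0]<.65)&(abs(P[...,1]+.08)<.08)]
post=a[a[:,2]>.188]; print('post',len(post),cv2.minAreaRect((post[:,:2]*1000).astype(np.float32)),post.mean(0))
rod=a[a[:,2]<.188]; print('rod',len(rod),rod.min(0),rod.max(0),rod[:,2].mean()); l=cv2.fitLine((rod[:,:2]*1000).astype(np.float32),cv2.DIST_L1,0,.01,.01).ravel(); print(l)
b=P[(P[...,2]>.007)&(P[...,2]<.017)&(P[...,0]>.3)&(P[...,0]<.65)&(abs(P[...,1]+.08)<.12)]; print('base',len(b),cv2.minAreaRect((b[:,:2]*1000).astype(np.float32)))
im=cam('scene')['image'][150:360,190:500]; cv2.imwrite('pics/sz.png',cv2.resize(im,(775,525)))
im=cam('top')['image'][150:350,100:500]; cv2.imwrite('pics/tz.png',cv2.resize(im,(800,400)))
E
```

```text
tool axes cols [[ 0.255 -0.     0.967]
 [-0.967  0.001  0.255]
 [-0.001 -1.    -0.   ]]
top big 931 ((491.8093566894531, -390.01654052734375), (54.63713455200195, 139.59371948242188), 12.090812683105469) 0.19229228160384518
  grip top 106 [ 0.50893904 -0.38640379  0.18513473] ((509.01116943359375, -387.6261291503906), (19.464881896972656, 35.35887908935547), 12.026606559753418)
  rim 69 ((492.0293884277344, -390.254638671875), (54.216453552246094, 139.03729248046875), 12.092690467834473)
top mid 931 ((669.38720703125, 284.4056396484375), (285.0527648925781, 99.59716796875), 52.004371643066406) 0.1753282000215361
  grip top 104 [0.63252791 0.21864316 0.16718994] ((632.79443359375, 218.6513671875), (36.27193069458008, 18.989294052124023), 75.25914764404297)
  rim 71 ((652.3441772460938, 271.4814147949219), (242.24105834960938, 89.16279602050781), 52.73789978027344)
top small 480 ((456.5068359375, 340.60174560546875), (93.13117980957031, 55.13759994506836), 80.73434448242188) 0.1544008284023044
  grip top 105 [0.47295747 0.33621952 0.14869402] ((473.0169982910156, 336.4521179199219), (3
[... 806 characters left out ...]
0.1533908901926257
  grip top 47 [0.47618193 0.33796895 0.14961633] ((476.09246826171875, 337.10028076171875), (33.873661041259766, 21.267786026000977), 79.2317886352539)
  rim 10 ((468.3232421875, 369.4471130371094), (23.43769645690918, 63.1658935546875), 41.14396667480469)
post 119 ((558.51416015625, -123.37538146972656), (174.06822204589844, 22.952434539794922), 2.223036766052246) [ 0.60916847 -0.1220173   0.19267045]
rod 253 [ 0.47731272 -0.13861158  0.16686833] [ 0.6414108  -0.10759408  0.18774406] 0.17882106267161005
[ 9.9629301e-01  8.6024821e-02  5.5747919e+02 -1.2698964e+02]
base 2093 ((477.1385803222656, -80.23274993896484), (238.2910614013672, 346.0612487792969), 89.7862777709961)
```

View pics/sz.png

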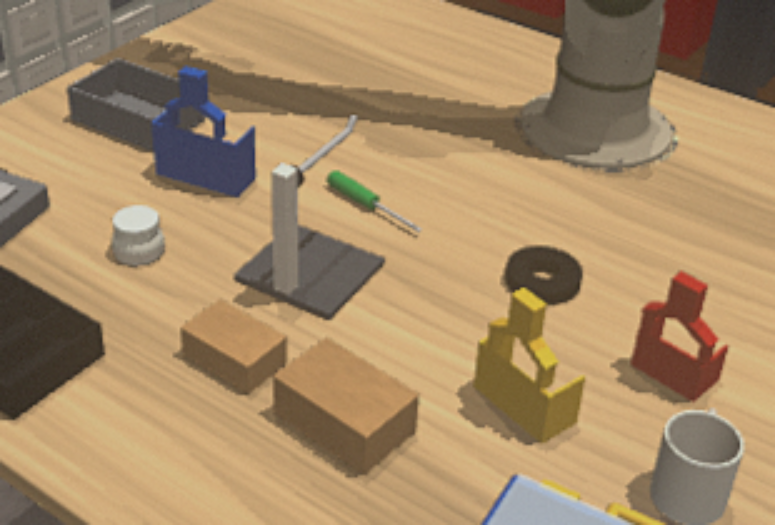

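View pics/tz.png

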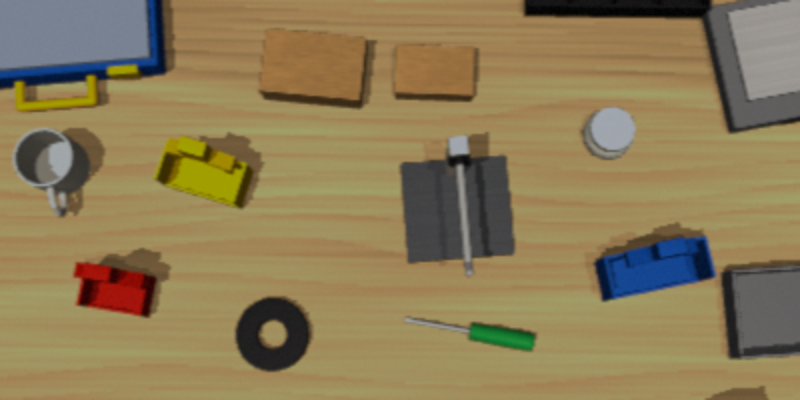

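Run:
```python
from m import *
c=cam('top'); P=pts(c); X=P[...,0];Y=P[...,1];Z=P[...,2]
near=(X>.42)&(X<.68)&(abs(Y+.12)<.12)
h=cv2.cvtColor(c['image'],cv2.COLOR_BGR2HSV)
rod=P[near&(Z>.160)&(Z<.186)&(X<.60)&(X>.475)]
l=cv2.fitLine((rod[:,:2]*1000).astype(np.float32),cv2.DIST_L1,0,.01,.01).ravel(); print('rod',len(rod),l,np.degrees(np.arctan2(l[1],l[0])))
for x in np.arange(.47,.66,.01):
    q=P[near&(Z>.15)&(Z<.21)&(abs(X-x)<.005)]
    if len(q): print(round(x,3),len(q),(q.mean(0)*1000).round(1),(np.ptp(q[:,1])*1000).round(1),(q[:,2].max()*1000).round(1))
post=P[near&(Z>.188)&(Z<.2)&(X>.59)]; print('post',len(post),cv2.minAreaRect((post[:,:2]*1000).astype(np.float32)))
b=P[near&(Z>.006)&(Z<.018)&(h[...,2]<110)]; print('base',len(b),cv2.minAreaRect((b[:,:2]*1000).astype(np.float32)))
```

```text
rod 186 [ 9.9575043e-01  9.2092499e-02  5.4400378e+02 -1.2835333e+02] 5.283999
0.47 7 [ 473.5 -134.6  191.7] 7.5 199.5
0.48 13 [ 480.2 -134.2  185.9] 7.8 193.4
0.49 15 [ 489.4 -133.3  178.3] 10.1 183.5
0.5 16 [ 499.1 -132.1  177.9] 7.7 185.3
0.51 16 [ 509.2 -132.1  177.5] 7.8 181.7
0.52 16 [ 519.3 -130.8  176.4] 10.1 181.6
0.53 17 [ 529.6 -129.2  177.6] 7.8 183.3
0.54 16 [ 539.7 -129.6  179.5] 8.0 186.9
0.55 16 [ 550.  -127.5  177.3] 10.2 186.0
0.56 15 [ 559.7 -126.6  177.2] 7.7 181.6
0.57 16 [ 569.5 -126.7  178.5] 7.7 182.9
0.58 15 [ 580.1 -124.5  176.5] 8.0 183.0
0.59 16 [ 589.9 -124.1  177.7] 7.9 182.3
0.6 16 [ 600.3 -124.1  176.4] 8.0 182.8
0.61 36 [ 611.7 -121.1  179.8] 25.4 191.6
0.62 50 [ 620.5 -121.3  187.7] 27.9 204.7
0.63 40 [ 630.6 -120.4  193.2] 23.9 199.8
0.64 37 [ 640.  -118.2  190.9] 22.1 200.0
0.65 3 [ 645.2 -119.6  189.6] 17.6 190.0
post 108 ((627.5835571289062, -120.84029388427734), (35.412574768066406, 22.609981536865234), 0.9398729801177979)
base 2076 ((549.6723022460938, -126.8974609375), (249.86285400390625, 148.95620727539062), 5.34453010559082)
```

```bash
cat > g.py <<'E'
from m import *
import sys
U=np.array([.9957,.0923]);ROOT=np.array([.609,-.1223])
def go(x,y,z,deg):
    s=telemetry.observe(); w=s['ee_rot']; R=Ro.from_quat([w[1],w[2],w[3],w[0]]).as_matrix()
    d=R.T@(np.array([x,y,z])-s['ee_pos'])*100; yaw=np.degrees(np.arctan2(R[1,2],R[0,2]))
    print('t',s['time_s'],'pos',s['ee_pos'].round(4),'yaw',yaw.round(2),'open',round(s['opening'],4),'F',s['wrist_force'].round(1),'tilt',R[2,1].round(4)); print('shift cm',d.round(2),'turn',np.radians(yaw-deg).round(3))
def rod(a,z,deg=5.3):  # a mm along x of hook frame
    p=ROOT+U*a/1000; go(p[0],p[1],z,deg)
E
python3 -c "
from g import *
go(.5095,-.387,.235,12.1)"
```

```text
t 0.45 pos [ 0.1848 -0.701   0.2132] yaw 14.77 open 0.093 F [ 0.1  0.3 -0.4] tilt -1.0
shift cm [-22.08  -2.17  39.4 ] turn 0.047
```

Call:
servo_tool(rows=[[9.3,-1,-1.2,2,0],[9.3,-2.2,-1,3.8,0],[9.3,-2.2,0,3.8,0],[9.3,-2.2,0,3.8,0],[9.3,-2.2,0,3.8,0],[9.3,-2.2,0,3.8,0],[9.3,-2.2,0,3.8,0],[9.3,-2.2,0,3.8,0],[9.3,-2.2,0,3.8,0],[9.3,-1.5,0,2,0.047]], squeeze=35)

```text
time_s: 1.45
ee_pos: [0.4797, -0.405, 0.2414]
ee_rot: [0.549, -0.549, 0.443, -0.448]
wrist_force: [-0.5, -0.4, -0.2]
opening: 0.0928
```

```bash
python3 -c "
from g import *
go(.5095,-.387,.235,12.1)"
```

```text
t 1.45 pos [ 0.4797 -0.405   0.2414] yaw 11.9 open 0.0928 F [-0.5 -0.4 -0.2] tilt -1.0
shift cm [-1.15  0.65  3.28] turn -0.004
```

Call:
servo_tool(rows=[[9.3,-0.6,0.3,1.6,0],[9.3,-0.5,0.3,1.6,0],[9.3,0,0,0,0],[9.3,0,0,0,0]])

```text
time_s: 1.85
ee_pos: [0.5152, -0.379, 0.2376]
ee_rot: [0.553, -0.55, 0.44, -0.446]
wrist_force: [-0.7, -0.2, 0.8]
opening: 0.0932
```

```bash
python3 -c "
from g import *
go(.5095,-.387,.173,12.1)
c,P,C=cloud('wrist'); cv2.imwrite('pics/w1.png',c['image'])
p=C['big']; g=p[(p[:,2]>.176)&(p[:,2]<.2)]; print(len(g),g.mean(0) if len(g) else 0, cv2.minAreaRect((g[:,:2]*1000).astype(np.float32)) if len(g) else 0)
"
```

```text
t 1.85 pos [ 0.5152 -0.379   0.2376] yaw 12.42 open 0.0932 F [-0.7 -0.2  0.8] tilt -1.0
shift cm [ 0.63  6.46 -0.78] turn 0.006
2084 [ 0.51236607 -0.38692273  0.18490544] ((511.3238525390625, -387.1810607910156), (19.293500900268555, 35.8696174621582), 12.552850723266602)
```

View pics/w1.png

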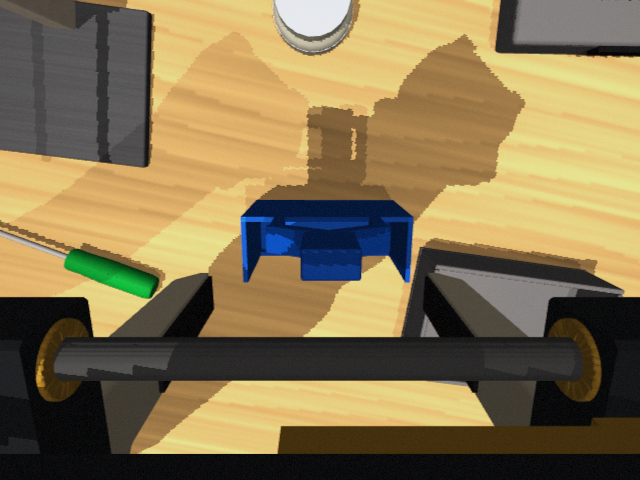

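Call:
servo_tool(rows=[[9.3,0.5,1.5,-0.5,0],[9.3,0,1.8,0,0],[9.3,0,1.5,0,0],[9.3,0,0.8,0,0],[9.3,0,0,0,0]])

```text
time_s: 2.4
ee_pos: [0.5068, -0.3917, 0.1814]
ee_rot: [0.55, -0.548, 0.442, -0.449]
wrist_force: [-0.1, -0.3, -0.5]
opening: 0.0927
```

```bash
python3 -c "
from g import *
go(.511,-.387,.173,12.3)"
```

```text
t 2.4 pos [ 0.5068 -0.3917  0.1814] yaw 11.86 open 0.0927 F [-0.1 -0.3 -0.5] tilt -0.9999
shift cm [-0.38  0.84  0.51] turn -0.008
```

Call:
servo_tool(rows=[[9.3,-0.3,0.4,0.4,0],[9.3,0,0.1,0,0],[9.3,0,0,0,0],[9.3,0,0,0,0]])

```text
time_s: 2.8
ee_pos: [0.5104, -0.3891, 0.178]
ee_rot: [0.549, -0.548, 0.442, -0.451]
wrist_force: [0.1, 0.3, 0.1]
opening: 0.0924
```

```bash
python3 -c "
from g import *
go(.511,-.387,.173,12.3)"
```

```text
t 2.8 pos [ 0.5104 -0.3891  0.178 ] yaw 11.76 open 0.0924 F [0.1 0.3 0.1] tilt -0.9999
shift cm [-0.2   0.49  0.1 ] turn -0.009
```

Call:
servo_tool(rows=[[9.3,-0.15,0.35,0.1,-0.01],[9.3,0,0.1,0,0],[3,0,0,0,0],[3,0,0,0,0],[3,0,0,0,0],[3,0,0,0,0],[3,0,0,0,0],[3,0,0,0,0]])

```text
time_s: 3.6
ee_pos: [0.5117, -0.3873, 0.1739]
ee_rot: [0.552, -0.55, 0.438, -0.448]
wrist_force: [-0.4, 0.1, -0.7]
opening: 0.0496
```

```bash
python3 -c "
from g import *
go(.511,-.387,.173,12.3)"
```

```text
t 3.6 pos [ 0.5117 -0.3873  0.1739] yaw 12.42 open 0.0496 F [-0.4  0.1 -0.7] tilt -0.9999
shift cm [-0.05  0.09 -0.06] turn 0.002
```

Call:
servo_tool(rows=[[3,0,0,0,0],[3,0,0,0,0],[3,0,0,0,0],[3,0,-0.5,0,0],[3,0,-1.5,0,0],[3,0,-1.5,0,0],[3,0,-1.2,0,0],[3,0,-0.5,0,0],[3,0,0,0,0]])

```text
time_s: 4.5
ee_pos: [0.5098, -0.3862, 0.2273]
ee_rot: [0.552, -0.551, 0.439, -0.447]
wrist_force: [-0.6, -0.5, -1.5]
opening: 0.0353
```

```bash
python3 -c "
from g import *
rod(-175,.245)
c=cam('wrist'); cv2.imwrite('pics/w2.png',c['image'])"
```

```text
t 4.5 pos [ 0.5098 -0.3862  0.2273] yaw 12.42 open 0.0353 F [-0.6 -0.5 -1.5] tilt -0.9999
shift cm [-25.79  -1.98  -1.99] turn 0.124
```

View pics/w2.png

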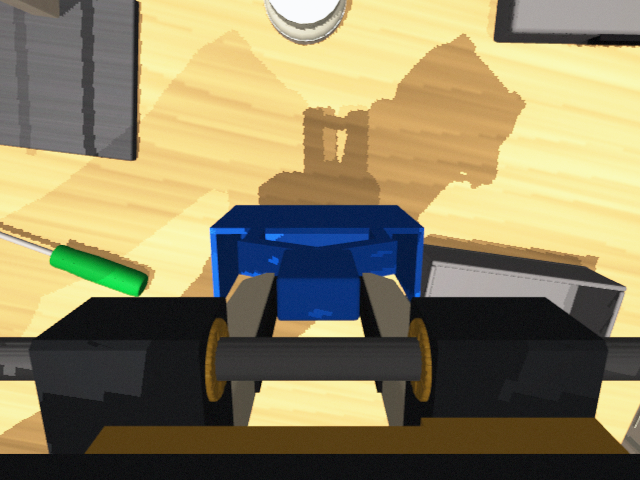

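Call:
servo_tool(rows=[[3,0,-0.8,-1,0.04],[3,-1,-0.8,-1.5,0.04],[3,-2,0,-1.5,0.03],[3,-2,0,-1.5,0],[3,-2,0,-1,0],[3,-1,0,-0.5,0],[3,0,0,0,0]])

```text
time_s: 5.25
ee_pos: [0.4228, -0.315, 0.2412]
ee_rot: [0.521, -0.521, 0.476, -0.48]
wrist_force: [0.4, 0.4, -3.1]
opening: 0.0356
```

```bash
python3 -c "
from g import *
rod(-175,.245)"
```

```text
t 5.25 pos [ 0.4228 -0.315   0.2412] yaw 4.99 open 0.0356 F [ 0.4  0.4 -3.1] tilt -1.0
shift cm [-17.48  -0.43   2.72] turn -0.005
```

Call:
servo_tool(rows=[[3,-1.5,-0.1,0.2,0],[3,-2.5,-0.1,0.3,0],[3,-3,-0.1,0.3,0],[3,-3,-0.1,0.3,0],[3,-2.5,0,0.3,0],[3,-2,0,0.3,0],[3,-1.2,0,0.2,0],[3,-0.5,0,0,0],[3,0,0,0,0]])

```text
time_s: 6.15
ee_pos: [0.4343, -0.1451, 0.2453]
ee_rot: [0.521, -0.519, 0.476, -0.482]
wrist_force: [0.2, 0.1, -2.8]
opening: 0.0355
```

```bash
python3 -c "
from g import *
rod(-175,.245)
c=cam('wrist'); cv2.imwrite('pics/w3.png',c['image'])
c,P,C=cloud('top'); cv2.imwrite('pics/t3.png',cv2.resize(c['image'][180:340,250:480],(690,480)))
p=C['big'];p=p[(p[:,0]>.3)&(p[:,0]<.7)&(abs(p[:,1]+.12)<.15)]
print(p[:,2].min(),cv2.minAreaRect((p[:,:2]*1000).astype(np.float32)))"
```

```text
t 6.15 pos [ 0.4343 -0.1451  0.2453] yaw 4.72 open 0.0355 F [ 0.2  0.1 -2.8] tilt -1.0
shift cm [-0.66  0.02  0.1 ] turn -0.01
0.06689144711512059 ((410.1091003417969, -88.2988510131836), (52.53758239746094, 21.021324157714844), 0.16665013134479523)
```

View pics/w3.png

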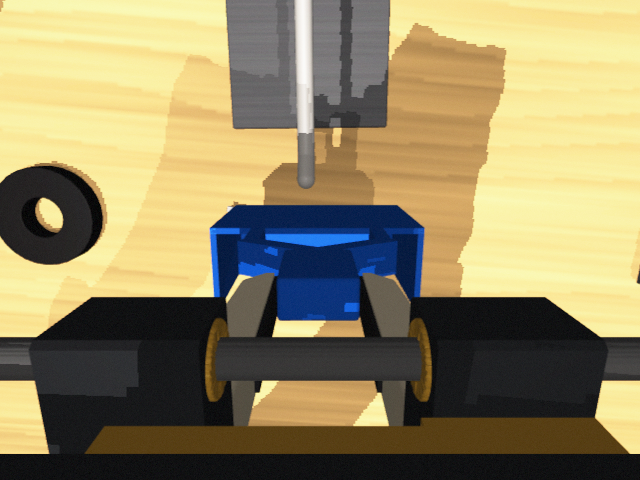

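View pics/t3.png

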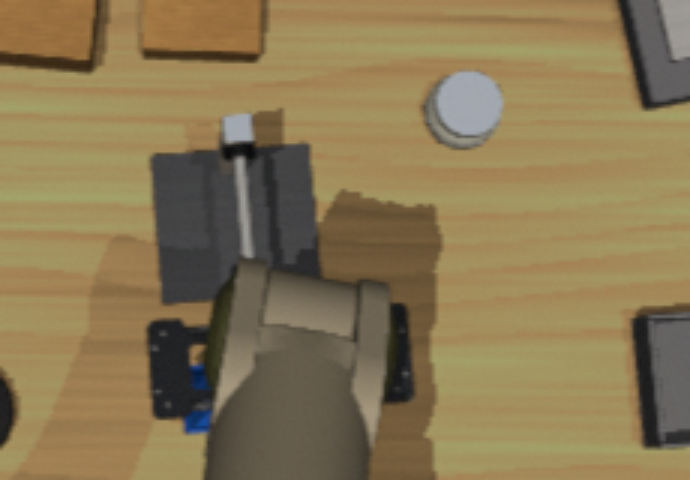

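Call:
servo_tool(rows=[[3,-0.4,0.1,0.3,-0.01],[3,-0.15,0,0.8,0],[3,0,0,1.2,0],[3,0,0,1,0],[3,0,0,0.4,0],[3,0,0,0,0]])

```text
time_s: 6.85
ee_pos: [0.4749, -0.139, 0.2442]
ee_rot: [0.522, -0.521, 0.474, -0.481]
wrist_force: [0.8, 0.0, -2.2]
opening: 0.0355
```

```bash
python3 -c "
from g import *
rod(-13,.243)
c=cam('wrist'); cv2.imwrite('pics/w4.png',c['image'])"
```

```text
t 6.85 pos [ 0.4749 -0.139   0.2442] yaw 5.03 open 0.0355 F [ 0.8  0.  -2.2] tilt -0.9999
shift cm [-0.49  0.23 12.2 ] turn -0.005
```

View pics/w4.png

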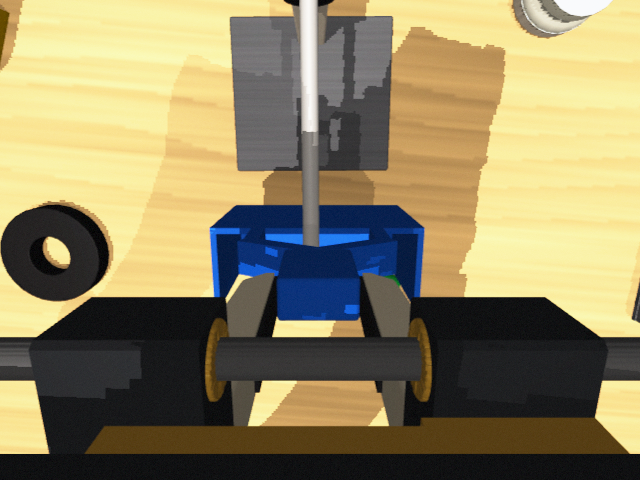

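Call:
servo_tool(rows=[[3,-0.2,0,0.8,0],[3,-0.1,0,1.5,0],[3,0,0,1.8,0],[3,0,0,1.8,0],[3,0,0,1.5,0],[3,0,0,1,0],[3,0,0,0.5,0],[3,0,0,0,0]])

```text
time_s: 7.7
ee_pos: [0.5705, -0.1264, 0.2447]
ee_rot: [0.522, -0.521, 0.474, -0.481]
wrist_force: [-0.1, 0.7, -2.4]
opening: 0.0355
```

```bash
python3 -c "
from g import *
rod(-13,.219)"
```

```text
t 7.7 pos [ 0.5705 -0.1264  0.2447] yaw 5.05 open 0.0355 F [-0.1  0.7 -2.4] tilt -0.9999
shift cm [-0.08  2.59  2.55] turn -0.004
```

Forward to near the stop, then lower.

Call:
servo_tool(rows=[[3,-0.05,0,0.8,-0.004],[3,0,0.3,0.8,0],[3,0,0.5,0.4,0],[3,0,0.5,0.1,0],[3,0,0.4,0,0],[3,0,0.2,0,0],[3,0,0,0,0]])

```text
time_s: 8.4
ee_pos: [0.5913, -0.1244, 0.2237]
ee_rot: [0.523, -0.522, 0.473, -0.48]
wrist_force: [-1.0, -0.1, -1.9]
opening: 0.0356
```

```bash
python3 -c "
from g import *
rod(-12,.219)
c=cam('wrist'); cv2.imwrite('pics/w5.png',c['image'])
c=cam('scene'); cv2.imwrite('pics/s5.png',cv2.resize(c['image'][150:290,220:420],(800,560)))"
```

```text
t 8.4 pos [ 0.5913 -0.1244  0.2237] yaw 5.24 open 0.0356 F [-1.  -0.1 -1.9] tilt -1.0
shift cm [-0.05  0.47  0.58] turn -0.001
```

View pics/w5.png

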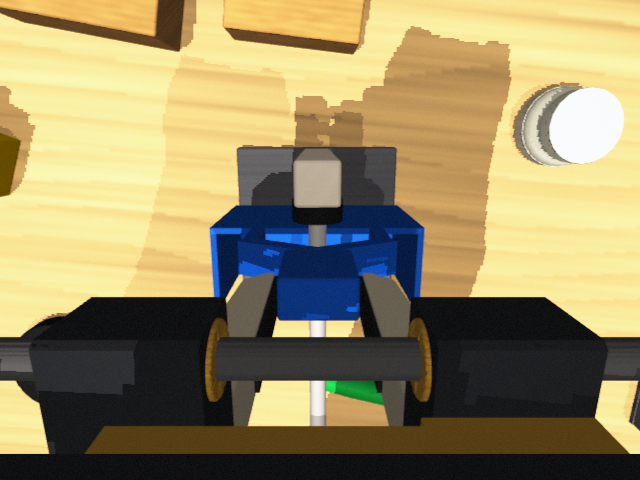

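View pics/s5.png

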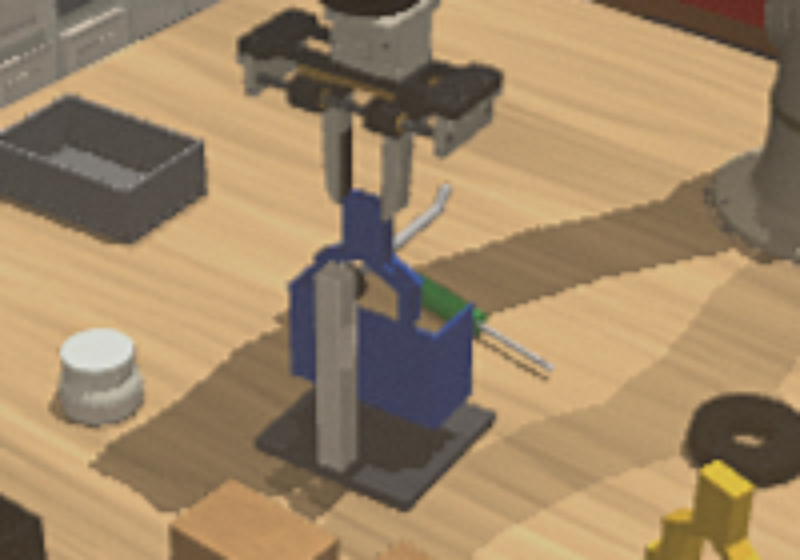

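Call:
servo_tool(rows=[[3,0,0,0.3,0],[3,0,0,0.2,0],[3,0,0.1,0.1,0],[3,0,0.1,0,0],[3,0,0,0,0]])

```text
time_s: 9.0
ee_pos: [0.5984, -0.1239, 0.2228]
ee_rot: [0.523, -0.521, 0.473, -0.48]
wrist_force: [-0.1, -0.3, -2.1]
opening: 0.0354
```

```bash
python3 -c "
from g import *
rod(-10,.219)"
```

```text
t 9.0 pos [ 0.5984 -0.1239  0.2228] yaw 5.24 open 0.0354 F [-0.1 -0.3 -2.1] tilt -0.9999
shift cm [-0.06  0.38  0.07] turn -0.001
```

Call:
servo_tool(rows=[[3,0,0.2,0.1,0],[3,0,0.2,0.1,0],[3,0,0.1,0.1,0],[3,0,0.1,0,0],[3,0,0,0,0]])

```text
time_s: 9.5
ee_pos: [0.6017, -0.1237, 0.2187]
ee_rot: [0.523, -0.521, 0.473, -0.481]
wrist_force: [0.2, 0.2, -3.1]
opening: 0.0354
```

```bash
python3 -c "
from g import *
rod(-10,.219)"
```

```text
t 9.5 pos [ 0.6017 -0.1237  0.2187] yaw 5.22 open 0.0354 F [ 0.2  0.2 -3.1] tilt -0.9999
shift cm [-0.07 -0.03 -0.26] turn -0.001
```

Call:
servo_tool(rows=[[3,0,0.1,0.1,0],[3,0,0,0.1,0],[3,0,0,0.1,0],[3,0,0,0,0]])

```text
time_s: 9.9
ee_pos: [0.6043, -0.1234, 0.2185]
ee_rot: [0.523, -0.521, 0.473, -0.481]
wrist_force: [-2.2, 0.5, 2.4]
opening: 0.0352
```

```bash
python3 -c "
from g import *
rod(-10,.219)
c=cam('wrist'); cv2.imwrite('pics/w6.png',c['image'])
P=pts(c)
for r in range(130,330,5): print(r,(P[r,318]*1000).round(0),c['image'][r,318])"
```

```text
t 9.9 pos [ 0.6043 -0.1234  0.2185] yaw 5.21 open 0.0352 F [-2.2  0.5  2.4] tilt -0.9999
shift cm [-0.06 -0.05 -0.52] turn -0.002
130 [ 676. -118.   -1.] [ 61 102 133]
135 [ 672. -118.   -1.] [ 73 120 157]
140 [ 667. -119.    1.] [ 85 147 188]
145 [ 663. -119.   -0.] [ 95 156 199]
150 [ 658. -120.   -0.] [ 73 121 155]
155 [ 653. -120.    0.] [ 85 142 185]
160 [ 649. -120.   -1.] [ 66 107 142]
165 [ 647. -120.   35.] [ 93 105 118]
170 [ 646. -120.   88.] [ 94 106 118]
175 [ 647. -120.  127.] [ 94 107 118]
180 [ 647. -120.  159.] [ 92 106 117]
185 [ 671. -116.  390.] [ 94 110 119]
190 [ 645. -119.  194.] [148 167 184]
195 [ 643. -120.  193.] [155 175 188]
200 [ 641. -120.  194.] [151 172 187]
205 [ 638. -120.  194.] [154 173 189]
210 [ 636. -120.  195.] [150 170 185]
215 [ 633. -121.  194.] [150 169 185]
220 [ 631. -121.  195.] [153 172 187]
225 [ 628. -121.  194.] [151 171 185]
230 [ 626. -121.  195.] [152 171 187]
235 [ 622. -122.  188.] [24 27 26]
240 [ 619. -122.  188.] [14  7 10]
245 [ 616. -122.  187.] [11 13 12]
250 [ 614. -122.  188.] [14 14 16]
255 [ 613. -122.  195.] [76 33  2]
260 [ 613. -122.  203.] [78 32  7]
265 [ 613. -122.  213.] [76 31  9]
270 [ 613. -122.  220.] [80 33 11]
275 [ 613. -122.  225.] [79 32 10]
280 [ 613. -122.  231.] [116  49  12]
285 [ 610. -122.  231.] [122  51  13]
290 [ 608. -123.  230.] [121  48   9]
295 [ 606. -123.  230.] [121  48   8]
300 [ 603. -123.  229.] [125  50  12]
305 [ 601. -123.  230.] [123  50  14]
310 [ 599. -123.  231.] [121  52  13]
315 [ 597. -124.  231.] [127  53  10]
320 [ 595. -124.  231.] [142 118 115]
325 [ 567. -127.  180.] [240 244 247]
```

View pics/w6.png

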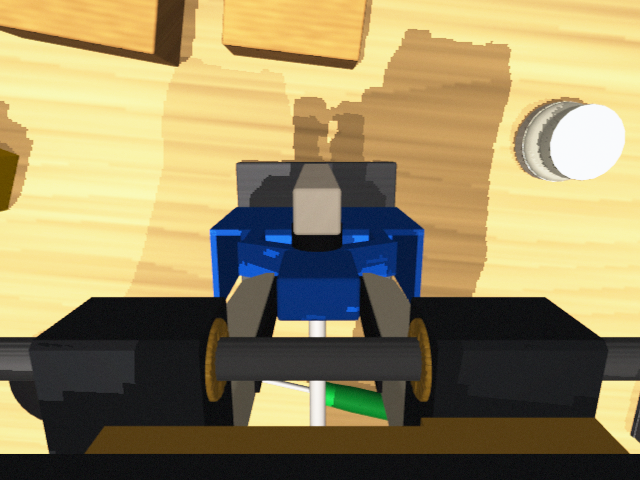

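Call:
servo_tool(rows=[[5.2,0,0,0,0],[5.2,0,0,0,0],[5.2,0,0,0,0],[5.2,0,0,0,0],[5.2,0,0,0,0]])

```text
time_s: 10.45
ee_pos: [0.606, -0.1235, 0.2182]
ee_rot: [0.524, -0.521, 0.472, -0.482]
wrist_force: [0.5, 0.3, 1.1]
opening: 0.0518
```

```bash
python3 -c "
from g import *
rod(-10,.219)
c,P,C=cloud('wrist'); cv2.imwrite('pics/w7.png',c['image'])
p=C['big']; g=p[(p[:,2]>.222)&(p[:,2]<.24)]; print(len(g),g.mean(0), cv2.minAreaRect((g[:,:2]*1000).astype(np.float32)))
g=p[(p[:,2]>.19)&(p[:,2]<.235)]; print(g[:,0].max()) 
c=cam('scene'); cv2.imwrite('pics/s7.png',cv2.resize(c['image'][150:290,220:420],(800,560)))"
```

```text
t 10.45 pos [ 0.606  -0.1235  0.2182] yaw 5.21 open 0.0518 F [0.5 0.3 1.1] tilt -0.9999
shift cm [-0.09 -0.08 -0.69] turn -0.002
3900 [ 0.60465578 -0.12430816  0.22950641] ((603.3855590820312, -116.67290496826172), (21.98478889465332, 68.3177490234375), 5.114137172698975)
0.6173750543071193
```

View pics/s7.png

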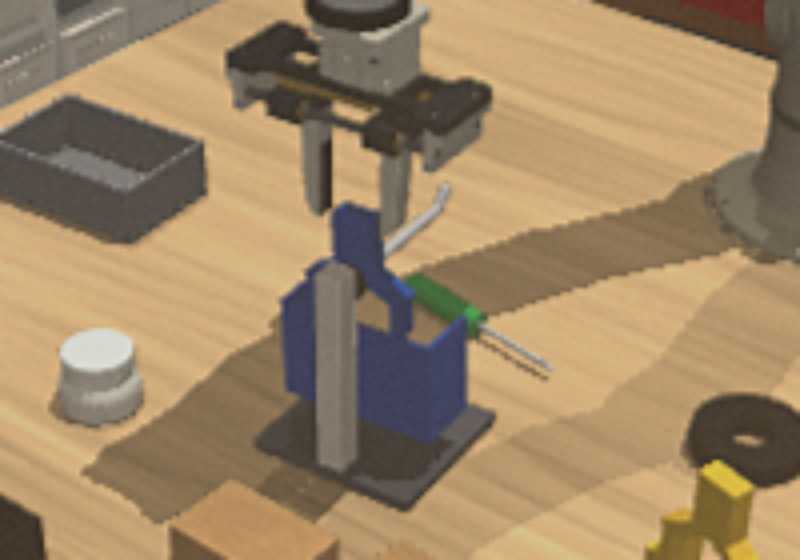

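Call:
servo_tool(rows=[[5.6,0,-0.5,0,0],[5.6,0,-1.5,0,0],[5.6,0,-2,0,0],[5.6,0,-1.5,0,0],[5.6,0,-0.5,0,0],[9.3,0,0,0,0]])

```text
time_s: 11.15
ee_pos: [0.605, -0.1231, 0.2812]
ee_rot: [0.524, -0.521, 0.472, -0.481]
wrist_force: [-0.4, -0.1, -0.9]
opening: 0.0601
```

```bash
python3 -c "
from g import *
go(.633,.2187,.235,-14.7)
c,P,C=cloud('wrist'); cv2.imwrite('pics/w8.png',c['image'])
p=C['big']; g=p[(p[:,2]>.225)&(p[:,2]<.24)]; print(len(g),g.mean(0), cv2.minAreaRect((g[:,:2]*1000).astype(np.float32)))
"
```

```text
t 11.15 pos [ 0.605  -0.1231  0.2812] yaw 5.22 open 0.0601 F [-0.4 -0.1 -0.9] tilt -0.9999
shift cm [-33.82   4.46   5.84] turn 0.348
2078 [ 0.60344302 -0.12430739  0.22990688] ((602.8849487304688, -124.29914855957031), (20.142499923706055, 36.11252212524414), 4.127842903137207)
```

View pics/w8.png

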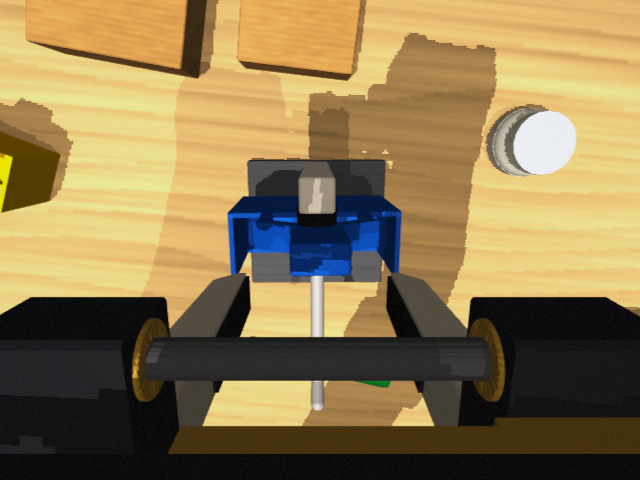

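Call:
servo_tool(rows=[[9.3,-1.5,0,0.3,0.03],[9.3,-3,0,0,0.04],[9.3,-4,0,0,0.04],[9.3,-4,0,0,0.04],[9.3,-4,0,0,0.04],[9.3,-4,0,0,0.04],[9.3,-3.5,0,0,0.04],[9.3,-3,0,0,0.03],[9.3,-1,0.5,0,0.02],[9.3,0,0.5,0,0]])

```text
time_s: 12.2
ee_pos: [0.6223, 0.1643, 0.2592]
ee_rot: [-0.433, 0.436, -0.555, 0.56]
wrist_force: [0.5, -0.2, 0.5]
opening: 0.0928
```

```bash
python3 -c "
from g import *
go(.633,.2187,.225,-14.7)
c,P,C=cloud('wrist'); cv2.imwrite('pics/w9.png',c['image'])
p=C['mid']; g=p[(p[:,2]>.160)&(p[:,2]<.18)]; print(len(g),g.mean(0), cv2.minAreaRect((g[:,:2]*1000).astype(np.float32)))
"
```

```text
t 12.2 pos [0.6223 0.1643 0.2592] yaw -14.09 open 0.0928 F [ 0.5 -0.2  0.5] tilt -1.0
shift cm [-5.57  3.37 -0.3 ] turn 0.011
1301 [0.63432158 0.21954352 0.16752259] ((634.4011840820312, 219.51617431640625), (35.57505798339844, 19.628353118896484), 73.60594940185547)
```

View pics/w9.png

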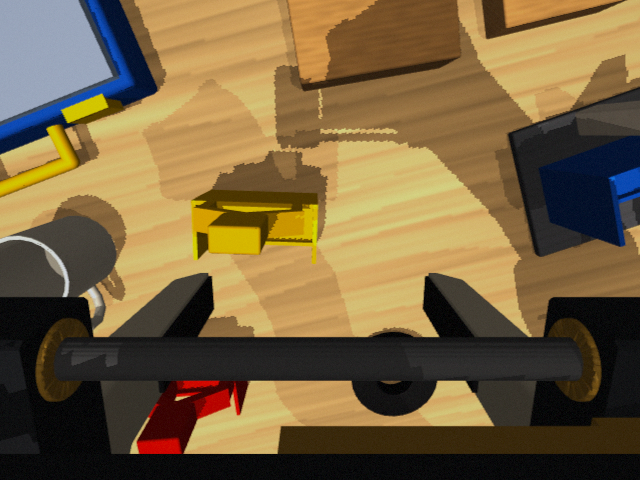

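Call:
servo_tool(rows=[[9.3,-2,0.8,0,0.02],[9.3,-2,1,0,0],[9.3,-0.8,0.8,0,0],[9.3,-0.2,0,0,0],[9.3,0,0,0,0]])

```text
time_s: 12.75
ee_pos: [0.6347, 0.2073, 0.2281]
ee_rot: [-0.425, 0.432, -0.56, 0.565]
wrist_force: [-0.6, -0.6, 0.1]
opening: 0.0929
```

```bash
python3 -c "
from g import *
go(.634,.2192,.155,-15.5)
"
```

```text
t 12.75 pos [0.6347 0.2073 0.2281] yaw -15.4 open 0.0929 F [-0.6 -0.6  0.1] tilt -0.9999
shift cm [-1.23  7.3  -0.38] turn 0.002
```

Call:
servo_tool(rows=[[9.3,-0.8,1,-0.3,0],[9.3,-0.3,1.5,0,0],[9.3,0,1.5,0,0],[9.3,0,1,0,0],[9.3,0,0.5,0,0],[9.3,0,0,0,0]])

```text
time_s: 13.35
ee_pos: [0.6344, 0.2164, 0.1687]
ee_rot: [-0.424, 0.432, -0.56, 0.566]
wrist_force: [0.4, 0.3, -0.1]
opening: 0.0929
```

```bash
python3 -c "
from g import *
go(.634,.2192,.155,-15.5)
"
```

```text
t 13.35 pos [0.6344 0.2164 0.1687] yaw -15.51 open 0.0929 F [ 0.4  0.3 -0.1] tilt -0.9999
shift cm [-0.28  1.36 -0.11] turn -0.0
```

Call:
servo_tool(rows=[[9.3,-0.2,0.6,-0.1,0],[9.3,-0.1,0.4,0,0],[7,0,0.2,0,0],[3,0,0.1,0,0],[3,0,0,0,0],[3,0,0,0,0],[3,0,0,0,0],[3,0,0,0,0]])

```text
time_s: 14.15
ee_pos: [0.6353, 0.2198, 0.1563]
ee_rot: [-0.425, 0.431, -0.56, 0.566]
wrist_force: [0.5, -0.6, 0.2]
opening: 0.0496
```

```bash
python3 -c "
from g import *
go(.634,.2192,.155,-15.5)
"
```

```text
t 14.15 pos [0.6353 0.2198 0.1563] yaw -15.53 open 0.0496 F [ 0.5 -0.6  0.2] tilt -0.9999
shift cm [ 0.09  0.13 -0.11] turn -0.001
```

Call:
servo_tool(rows=[[3,0,0,0,0],[3,0,0,0,0],[3,0,0,0,0],[3,0,-0.5,0,0],[3,0,-1.5,0,0],[3,0,-2,0,0],[3,0,-2,0,0],[3,0,-1.5,0,0],[3,0,-0.6,0,0],[3,0,0,0,0]])

```text
time_s: 15.15
ee_pos: [0.6353, 0.2209, 0.2451]
ee_rot: [-0.425, 0.43, -0.56, 0.566]
wrist_force: [-0.0, -0.1, -1.5]
opening: 0.0352
```

```bash
sed -i 's/ROOT=np.array(\[.609,-.1223\])/ROOT=np.array([.6125,-.1226])/' g.py; python3 -c "
from g import *
rod(-185,.244)
c=cam('wrist'); cv2.imwrite('pics/w10.png',c['image'])
"
```

```text
t 15.15 pos [0.6353 0.2209 0.2451] yaw -15.54 open 0.0352 F [-0.  -0.1 -1.5] tilt -0.9999
shift cm [ 40.28   0.55 -10.28] turn -0.364
```

View pics/w10.png

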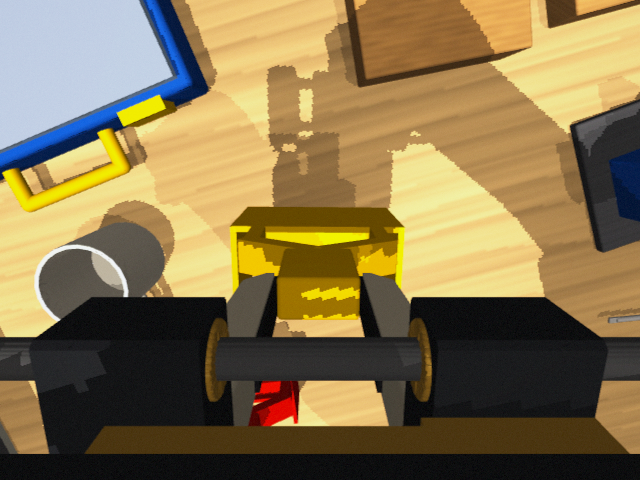

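Call:
servo_tool(rows=[[3,1,0,-1,-0.03],[3,2,0,-2,-0.045],[3,2.5,0,-2.2,-0.05],[3,2.5,0,-2.2,-0.05],[3,2.5,0,-2.2,-0.05],[3,2.5,0,-2.2,-0.05],[3,2,0,-2,-0.045],[3,1.5,0,-1,-0.03],[3,0.5,0,-0.5,0],[3,0,0,0,0]])

```text
time_s: 16.2
ee_pos: [0.4553, 0.0631, 0.2399]
ee_rot: [-0.516, 0.53, -0.475, 0.477]
wrist_force: [0.3, 0.2, -1.5]
opening: 0.0353
```

```bash
python3 -c "
from g import *
rod(-185,.244)
"
```

```text
t 16.2 pos [0.4553 0.0631 0.2399] yaw 5.37 open 0.0353 F [ 0.3  0.2 -1.5] tilt -0.9998
shift cm [19.94 -0.06 -4.59] turn 0.001
```

Call:
servo_tool(rows=[[3,1,0,-1,0],[3,2,0,-1.2,0],[3,2.5,0,-1,0],[3,3,0,-0.8,0],[3,3,0,0,0],[3,2.5,0,0,0],[3,2,0,0,0],[3,1.2,0,0,0],[3,0.5,0,0,0],[3,0,0,0,0]])

```text
time_s: 17.2
ee_pos: [0.4329, -0.1203, 0.2412]
ee_rot: [-0.517, 0.53, -0.475, 0.475]
wrist_force: [0.2, 0.4, -1.0]
opening: 0.0352
```

```bash
python3 -c "
from g import *
rod(-185,.244)
s=telemetry.observe();w=s['ee_rot'];print(Ro.from_quat([w[1],w[2],w[3],w[0]]).as_matrix().round(3),s['qpos'].round(3))
c=cam('wrist'); cv2.imwrite('pics/w11.png',c['image'])
"
```

```text
t 17.2 pos [ 0.4329 -0.1203  0.2412] yaw 5.59 open 0.0352 F [ 0.2  0.4 -1. ] tilt -0.9998
shift cm [ 1.89 -0.25 -0.65] turn 0.005
[[ 0.097 -0.012  0.995]
 [-0.995 -0.014  0.097]
 [ 0.013 -1.    -0.013]] [ 0.145  0.235 -0.015  2.167  0.028  0.749 -1.364]
```

View pics/w11.png

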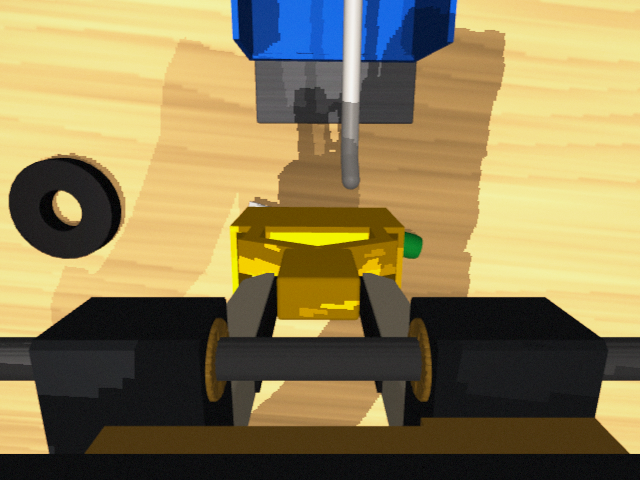

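Call:
servo_tool(rows=[[3,0.6,-0.1,0,0.003],[3,0.6,-0.1,0,0],[3,0.3,0,0,0],[3,0,0,0,0]])

```text
time_s: 17.65
ee_pos: [0.4347, -0.1337, 0.2435]
ee_rot: [-0.518, 0.53, -0.475, 0.475]
wrist_force: [-0.2, -0.2, -1.0]
opening: 0.0356
```

```bash
python3 -c "
from g import *
rod(-38,.244)
c=cam('wrist'); cv2.imwrite('pics/w12.png',c['image'])
"
```

```text
t 17.65 pos [ 0.4347 -0.1337  0.2435] yaw 5.64 open 0.0356 F [-0.2 -0.2 -1. ] tilt -0.9998
shift cm [ 0.63 -0.23 14.  ] turn 0.006
```

View pics/w12.png

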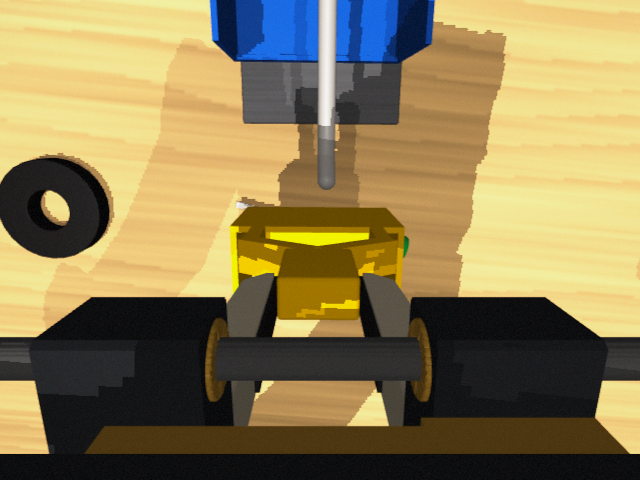

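Call:
servo_tool(rows=[[3,0.3,-0.1,0.8,0.003],[3,0.2,0,1.5,0.003],[3,0,-0.1,2,0],[3,0,0,2,0],[3,0,0,1.8,0],[3,0,0,1,0],[3,0,0,0.5,0],[3,0,0,0,0]])

```text
time_s: 18.5
ee_pos: [0.5407, -0.1284, 0.2437]
ee_rot: [-0.517, 0.529, -0.476, 0.477]
wrist_force: [-0.7, 0.5, -1.3]
opening: 0.0351
```

```bash
python3 -c "
from g import *
rod(-38,.244)
c=cam('wrist'); cv2.imwrite('pics/w13.png',c['image'])
"
```

```text
t 18.5 pos [ 0.5407 -0.1284  0.2437] yaw 5.31 open 0.0351 F [-0.7  0.5 -1.3] tilt -0.9999
shift cm [ 0.08 -0.07  3.4 ] turn 0.0
```

View pics/w13.png

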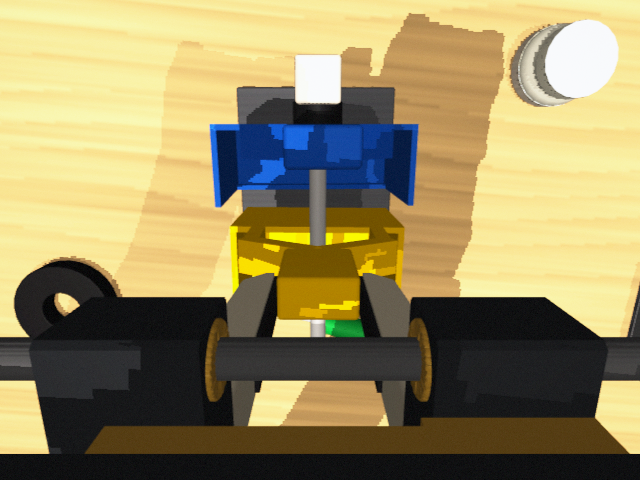

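Call:
servo_tool(rows=[[3,0,0,0.8,0],[3,0,0.2,0.9,0],[3,0,0.4,0.4,0],[3,0,0.5,0.1,0],[3,0,0.4,0,0],[3,0,0.2,0,0],[3,0,0,0,0]])

```text
time_s: 19.25
ee_pos: [0.5616, -0.1271, 0.2248]
ee_rot: [-0.516, 0.529, -0.477, 0.477]
wrist_force: [0.5, 0.6, -0.4]
opening: 0.0352
```

```bash
python3 -c "
from g import *
rod(-30,.219)
c=cam('wrist'); cv2.imwrite('pics/w14.png',c['image'])
"
```

```text
t 19.25 pos [ 0.5616 -0.1271  0.2248] yaw 5.24 open 0.0352 F [ 0.5  0.6 -0.4] tilt -0.9998
shift cm [0.01 0.55 2.12] turn -0.001
```

View pics/w14.png

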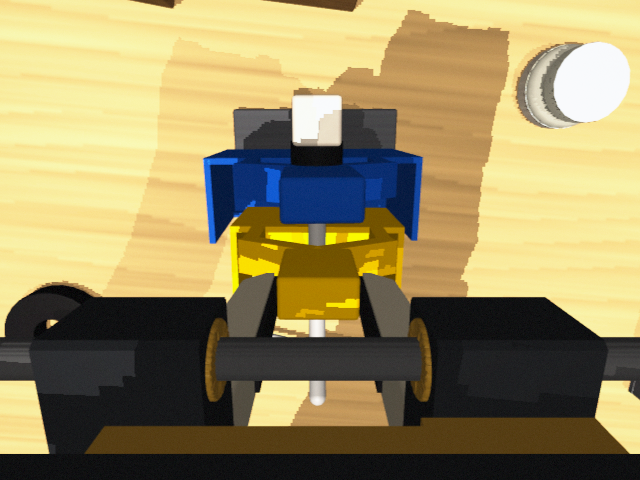

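Call:
servo_tool(rows=[[3,0,0,0.5,0],[3,0,0,0.6,0],[3,0,0.1,0.3,0],[3,0,0.1,0.1,0],[3,0,0.1,0,0],[3,0,0,0,0]])

```text
time_s: 19.9
ee_pos: [0.5783, -0.1257, 0.2221]
ee_rot: [-0.516, 0.528, -0.476, 0.477]
wrist_force: [-0.4, -0.3, -1.4]
opening: 0.0353
```

```bash
python3 -c "
from g import *
rod(-30,.219)
"
```

```text
t 19.9 pos [ 0.5783 -0.1257  0.2221] yaw 5.23 open 0.0353 F [-0.4 -0.3 -1.4] tilt -0.9998
shift cm [-0.    0.3   0.44] turn -0.001
```

Call:
servo_tool(rows=[[3,0,0.1,0.2,0],[3,0,0.1,0.1,0],[3,0,0.1,0.1,0],[3,0,0,0,0]])

```text
time_s: 20.3
ee_pos: [0.5823, -0.1254, 0.2192]
ee_rot: [-0.516, 0.528, -0.476, 0.477]
wrist_force: [-0.6, 0.6, 2.2]
opening: 0.0354
```

```bash
python3 -c "
from g import *
rod(-30,.219)
c=cam('wrist'); cv2.imwrite('pics/w15.png',c['image'])
P=pts(c)
for r in range(215,320,4): print(r,(P[r,318]*1000).round(0),c['image'][r,318])
"
```

```text
t 20.3 pos [ 0.5823 -0.1254  0.2192] yaw 5.22 open 0.0354 F [-0.6  0.6  2.2] tilt -0.9998
shift cm [-0.    0.01  0.03] turn -0.001
215 [ 613. -122.  204.] [79 31  7]
219 [ 612. -122.  211.] [78 30  4]
223 [ 612. -122.  219.] [80 35 14]
227 [ 613. -122.  227.] [79 33 11]
231 [ 612. -122.  230.] [116  48  13]
235 [ 610. -122.  231.] [122  49  10]
239 [ 609. -123.  231.] [123  53  16]
243 [ 606. -123.  229.] [124  53  15]
247 [ 605. -123.  231.] [122  50  12]
251 [ 603. -123.  229.] [123  54  15]
255 [ 602. -123.  231.] [122  51  13]
259 [ 600. -123.  230.] [120  48   8]
263 [ 598. -124.  230.] [121  50  10]
267 [ 596. -124.  230.] [119  48  12]
271 [ 595. -124.  230.] [122  51  15]
275 [ 591. -124.  226.] [  0  86 118]
279 [ 591. -124.  230.] [  0 126 171]
283 [ 589. -124.  230.] [  0 133 180]
287 [ 587. -125.  230.] [  0 132 178]
291 [ 585. -125.  229.] [  0 131 178]
295 [ 584. -125.  232.] [  0 129 175]
299 [ 582. -125.  230.] [  0 132 180]
303 [ 580. -125.  231.] [  0 133 180]
307 [ 579. -125.  231.] [  0 132 177]
311 [ 576. -125.  231.] [  0 173 225]
315 [ 575. -126.  231.] [  0 128 177]
319 [ 572. -126.  229.] [ 94 146 175]
```

Call:
servo_tool(rows=[[3,0,0,0.1,0],[3,0,0,0.1,0],[3,0,0,0,0],[5.2,0,0,0,0],[5.2,0,0,0,0],[5.2,0,0,0,0],[5.2,0,0,0,0]])

```text
time_s: 21.05
ee_pos: [0.5846, -0.1253, 0.2192]
ee_rot: [-0.516, 0.528, -0.476, 0.477]
wrist_force: [0.0, 0.2, 1.7]
opening: 0.0521
```

```bash
python3 -c "
from g import *
rod(-30,.219)
c=cam('wrist'); cv2.imwrite('pics/w16.png',c['image'])
P=pts(c)
for r in range(227,320,4): print(r,(P[r,318]*1000).round(0),c['image'][r,318])
c=cam('scene'); cv2.imwrite('pics/s16.png',cv2.resize(c['image'][150:290,220:420],(800,560)))"
```

```text
t 21.05 pos [ 0.5846 -0.1253  0.2192] yaw 5.22 open 0.0521 F [0.  0.2 1.7] tilt -0.9999
shift cm [-0.01  0.03 -0.2 ] turn -0.001
227 [ 612. -122.  217.] [77 32 10]
231 [ 612. -122.  223.] [75 30  5]
235 [ 612. -122.  229.] [86 33  5]
239 [ 610. -122.  229.] [116  48  12]
243 [ 609. -123.  230.] [116  46   6]
247 [ 607. -123.  230.] [116  46   9]
251 [ 606. -123.  231.] [118  51  15]
255 [ 604. -123.  230.] [116  46  11]
259 [ 602. -123.  231.] [118  51  17]
263 [ 600. -123.  230.] [114  47  12]
267 [ 598. -124.  229.] [116  49  13]
271 [ 597. -124.  230.] [114  46   9]
275 [ 595. -124.  230.] [113  47  10]
279 [ 593. -124.  230.] [86 48 40]
283 [ 591. -124.  229.] [  0  95 131]
287 [ 590. -124.  231.] [  0 121 166]
291 [ 588. -125.  230.] [  0 124 170]
295 [ 586. -125.  231.] [  0 125 171]
299 [ 585. -125.  231.] [  0 126 172]
303 [ 582. -125.  230.] [  0 126 172]
307 [ 580. -125.  230.] [  0 122 167]
311 [ 579. -125.  231.] [  0 166 218]
315 [ 577. -126.  230.] [  0 126 170]
319 [ 574. -126.  229.] [  0 125 169]
```

View pics/w16.png

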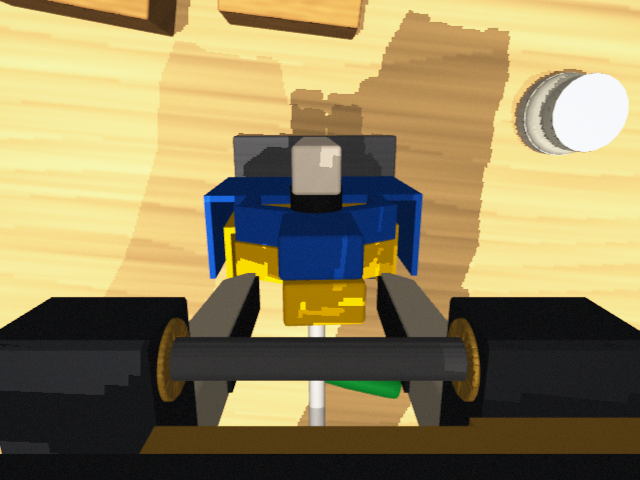

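View pics/s16.png

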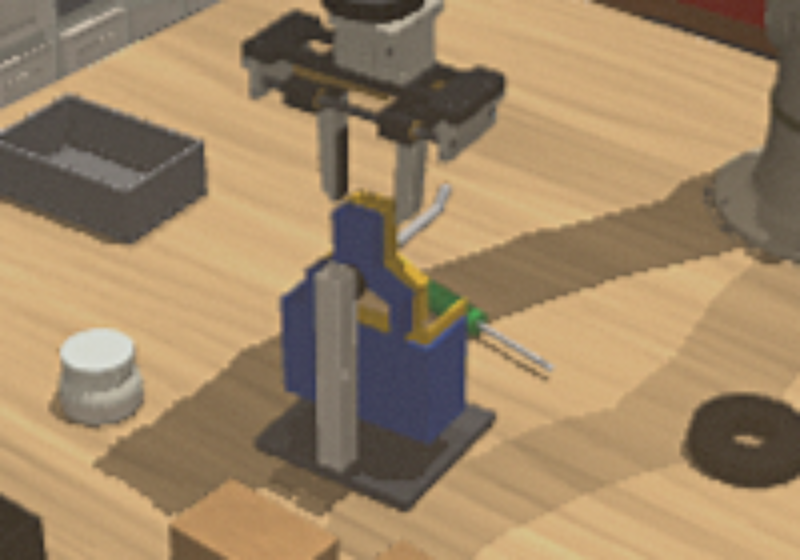

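Call:
servo_tool(rows=[[5.6,0,-0.5,0,0],[5.6,0,-1.5,0,0],[5.6,0,-2,0,0],[5.6,0,-1.5,0,0],[5.6,0,-0.5,0,0],[9.3,0,0,0,0]])

```text
time_s: 21.75
ee_pos: [0.5851, -0.1245, 0.2822]
ee_rot: [-0.516, 0.528, -0.476, 0.477]
wrist_force: [0.3, -0.3, -0.6]
opening: 0.0605
```

```bash
python3 -c "
from g import *
go(.474,.337,.235,-9)
c,P,C=cloud('wrist')
for k in ['big','mid']:
  p=C[k]; g=p[(p[:,2]>.227)&(p[:,2]<.24)]; print(len(g),g.mean(0), cv2.minAreaRect((g[:,:2]*1000).astype(np.float32)))
"
```

```text
t 21.75 pos [ 0.5851 -0.1245  0.2822] yaw 5.22 open 0.0605 F [ 0.3 -0.3 -0.6] tilt -0.9998
shift cm [-47.02   4.22  -6.81] turn 0.248
2091 [ 0.60323702 -0.12409913  0.2300029 ] ((602.6235961914062, -124.10311889648438), (20.030319213867188, 35.91288375854492), 5.725389003753662)
1104 [ 0.57954147 -0.12821283  0.23008264] ((582.835693359375, -126.33365631103516), (21.891254425048828, 36.48243713378906), 4.117721080780029)
```

Call:
servo_tool(rows=[[9.3,-1.5,0,0,0.02],[9.3,-3,0,-0.5,0.03],[9.3,-4,0,-1,0.03],[9.3,-4,0,-1.2,0.03],[9.3,-4,0,-1.2,0.03],[9.3,-4,0,-1.2,0.03],[9.3,-4,0,-1.2,0.03],[9.3,-4,0,-1.2,0.03],[9.3,-3,0.5,-1,0.02],[9.3,-2,0.5,-0.5,0]])

```text
time_s: 22.8
ee_pos: [0.5037, 0.2212, 0.2594]
ee_rot: [0.444, -0.463, 0.543, -0.542]
wrist_force: [-0.0, -0.3, 0.2]
opening: 0.093
```

```bash
python3 -c "
from g import *
go(.474,.337,.235,-9)
"
```

```text
t 22.8 pos [0.5037 0.2212 0.2594] yaw -10.21 open 0.093 F [-0.  -0.3  0.2] tilt -0.9996
shift cm [-10.92   2.31  -4.93] turn -0.021
```

Call:
servo_tool(rows=[[9.3,-2.5,0.2,-1,-0.01],[9.3,-3,0.3,-1.5,-0.01],[9.3,-2.5,0.5,-1.3,0],[9.3,-1.2,0.5,-0.5,0],[9.3,-0.3,0,0,0],[9.3,0,0,0,0]])

```text
time_s: 23.4
ee_pos: [0.4727, 0.3268, 0.237]
ee_rot: [0.448, -0.473, 0.537, -0.536]
wrist_force: [-0.3, -0.8, -0.1]
opening: 0.093
```

```bash
python3 -c "
from g import *
go(.474,.337,.137,-9)
s=telemetry.observe();w=s['ee_rot'];print(Ro.from_quat([w[1],w[2],w[3],w[0]]).as_matrix().round(3))
c,P,C=cloud('wrist'); cv2.imwrite('pics/w17.png',c['image'])
p=C['small']; g=p[(p[:,2]>.143)&(p[:,2]<.16)&(p[:,0]>.4)]; print(len(g),g.mean(0), cv2.minAreaRect((g[:,:2]*1000).astype(np.float32)))
"
```

```text
t 23.4 pos [0.4727 0.3268 0.237 ] yaw -8.77 open 0.093 F [-0.3 -0.8 -0.1] tilt -0.9994
shift cm [-1.28  9.97  0.21] turn 0.004
[[-0.152 -0.027  0.988]
 [-0.988 -0.021 -0.152]
 [ 0.025 -0.999 -0.024]]
1590 [0.47495133 0.33693141 0.14926348] ((474.34710693359375, 337.3266296386719), (35.93795394897461, 19.738479614257812), 81.37185668945312)
```

View pics/w17.png

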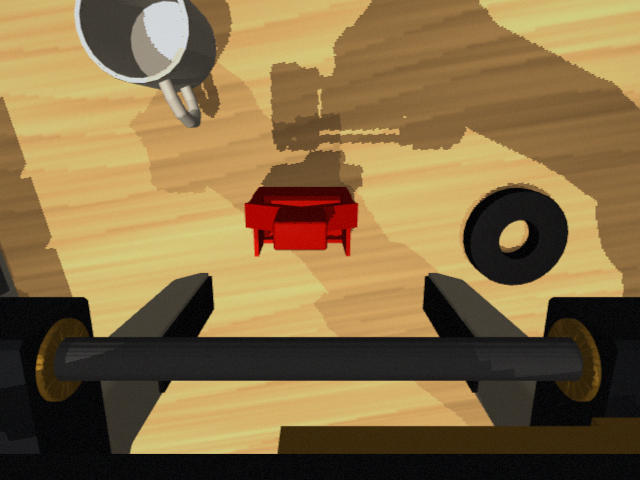

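Call:
servo_tool(rows=[[9.3,-0.6,1,0,0],[9.3,-0.3,2,0.1,0],[9.3,0,2,0.1,0],[9.3,0,1.8,0,0],[9.3,0,1,0,0],[9.3,0,0.3,0,0],[9.3,0,0,0,0]])

```text
time_s: 24.15
ee_pos: [0.479, 0.3272, 0.1523]
ee_rot: [-0.446, 0.468, -0.539, 0.54]
wrist_force: [-0.4, 0.5, -0.1]
opening: 0.0929
```

```bash
python3 -c "
from g import *
go(.4745,.337,.137,-8.8)
"
```

```text
t 24.15 pos [0.479  0.3272 0.1523] yaw -9.45 open 0.0929 F [-0.4  0.5 -0.1] tilt -0.9995
shift cm [-0.93  1.52 -0.57] turn -0.011
```

Call:
servo_tool(rows=[[9.3,-0.5,0.4,-0.4,-0.01],[9.3,-0.4,0.4,-0.2,0],[9.3,0,0.4,0,0],[9.3,0,0,0,0]])

```text
time_s: 24.55
ee_pos: [0.4748, 0.3386, 0.1412]
ee_rot: [-0.45, 0.47, -0.537, 0.537]
wrist_force: [-1.1, 0.6, 0.1]
opening: 0.0932
```

```bash
python3 -c "
from g import *
go(.4745,.337,.137,-8.8)
"
```

```text
t 24.55 pos [0.4748 0.3386 0.1412] yaw -8.82 open 0.0932 F [-1.1  0.6  0.1] tilt -0.9996
shift cm [0.15 0.43 0.01] turn -0.0
```

Call:
servo_tool(rows=[[7,0.1,0.3,0,0],[3,0,0.1,0,0],[3,0,0,0,0],[3,0,0,0,0],[3,0,0,0,0],[3,0,0,0,0],[3,0,0,0,0],[3,0,0,0,0],[3,0,0,0,0],[3,0,0,0,0]])

```text
time_s: 25.55
ee_pos: [0.4749, 0.3373, 0.1376]
ee_rot: [-0.45, 0.47, -0.537, 0.537]
wrist_force: [-0.9, -0.0, -0.6]
opening: 0.0356
```

```bash
python3 -c "
from g import *
go(.4745,.337,.245,-8.8)
"
```

```text
t 25.55 pos [0.4749 0.3373 0.1376] yaw -8.85 open 0.0356 F [-0.9 -0.  -0.6] tilt -0.9996
shift cm [  0.27 -10.74  -0.22] turn -0.001
```

Call:
servo_tool(rows=[[3,0,-0.6,0,0],[3,0,-1.5,0,0],[3,0,-2,0,0],[3,0,-2.2,0,0],[3,0,-2,0,0],[3,0,-1.2,0,0],[3,0,-0.5,0,0],[3,0,0,0,0]])

```text
time_s: 26.35
ee_pos: [0.4759, 0.3386, 0.2418]
ee_rot: [-0.449, 0.471, -0.536, 0.537]
wrist_force: [0.7, -0.2, -1.8]
opening: 0.0358
```

```bash
python3 -c "
from g import *
go(.45,.06,.244,5.3)
c=cam('wrist'); cv2.imwrite('pics/w18.png',c['image'])
"
```

```text
t 26.35 pos [0.4759 0.3386 0.2418] yaw -8.82 open 0.0358 F [ 0.7 -0.2 -1.8] tilt -0.9995
shift cm [27.93  0.42  1.71] turn -0.246
```

View pics/w18.png

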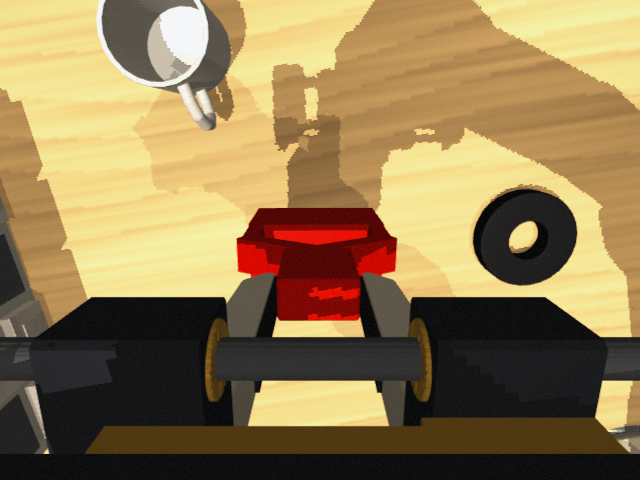

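Call:
servo_tool(rows=[[3,1.2,0,0,-0.02],[3,2.5,0,-0.1,-0.03],[3,3.2,0,-0.2,-0.035],[3,3.5,0,-0.2,-0.035],[3,3.5,0,-0.2,-0.035],[3,3.5,0,-0.2,-0.035],[3,3.2,0,-0.3,-0.03],[3,2.5,0,-0.2,-0.02],[3,1,0,0,0],[3,0,0,0,0]])

```text
time_s: 27.4
ee_pos: [0.4488, 0.0896, 0.2378]
ee_rot: [-0.508, 0.54, -0.478, 0.471]
wrist_force: [-0.3, -0.3, -1.1]
opening: 0.0356
```

```bash
python3 -c "
from g import *
rod(-185,.243)
s=telemetry.observe();w=s['ee_rot'];print(Ro.from_quat([w[1],w[2],w[3],w[0]]).as_matrix().round(3))
"
```

```text
t 27.4 pos [0.4488 0.0896 0.2378] yaw 5.63 open 0.0356 F [-0.3 -0.3 -1.1] tilt -0.9989
shift cm [22.62  0.18 -4.3 ] turn 0.006
[[ 0.099 -0.037  0.994]
 [-0.995 -0.027  0.098]
 [ 0.023 -0.999 -0.04 ]]
```

Call:
servo_tool(rows=[[3,1.2,0,-0.5,0],[3,2.2,0,-0.8,0],[3,3,0,-0.8,0],[3,3,0,-0.7,0],[3,3,0,-0.5,0],[3,3,0,0,0],[3,2.5,0,0,0],[3,1.6,0,0,0],[3,0.6,0,0,0],[3,0,0,0,0]])

```text
time_s: 28.4
ee_pos: [0.4368, -0.1125, 0.2416]
ee_rot: [-0.512, 0.543, -0.475, 0.466]
wrist_force: [-0.1, 0.2, -1.4]
opening: 0.0354
```

```bash
python3 -c "
from g import *
rod(-185,.243)
s=telemetry.observe();w=s['ee_rot'];print(Ro.from_quat([w[1],w[2],w[3],w[0]]).as_matrix().round(3))
c=cam('wrist'); cv2.imwrite('pics/w19.png',c['image'])
"
```

```text
t 28.4 pos [ 0.4368 -0.1125  0.2416] yaw 6.46 open 0.0354 F [-0.1  0.2 -1.4] tilt -0.9989
shift cm [ 2.6  -0.04 -1.16] turn 0.02
[[ 0.113 -0.039  0.993]
 [-0.993 -0.025  0.112]
 [ 0.02  -0.999 -0.041]]
```

View pics/w19.png

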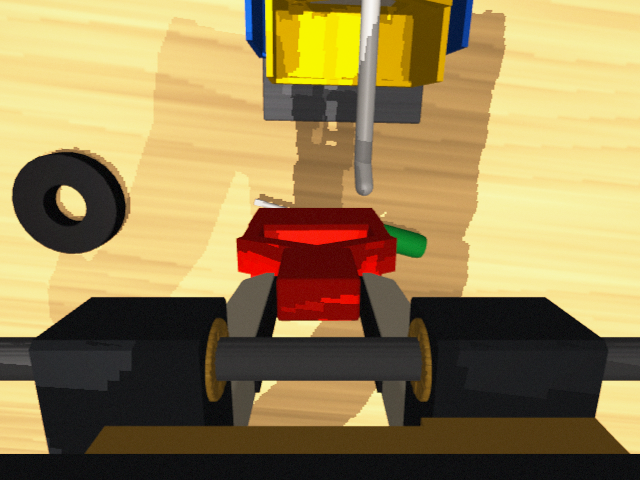

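Aligned apart from ~2.5 cm sideways (tip at px 364 vs block 318).

Call:
servo_tool(rows=[[3,0.8,-0.1,-0.2,0.01],[3,0.8,0,0,0.01],[3,0.5,0,0,0],[3,0.2,0,0,0],[3,0,0,0,0]])

```text
time_s: 28.95
ee_pos: [0.4376, -0.1339, 0.2431]
ee_rot: [-0.508, 0.539, -0.48, 0.471]
wrist_force: [-0.1, 0.3, -2.7]
opening: 0.0358
```

```bash
python3 -c "
from g import *
rod(-60,.244)
c=cam('wrist'); cv2.imwrite('pics/w20.png',c['image'])
"
```

```text
t 28.95 pos [ 0.4376 -0.1339  0.2431] yaw 5.52 open 0.0358 F [-0.1  0.3 -2.7] tilt -0.999
shift cm [ 0.54 -0.55 11.51] turn 0.004
```

View pics/w20.png

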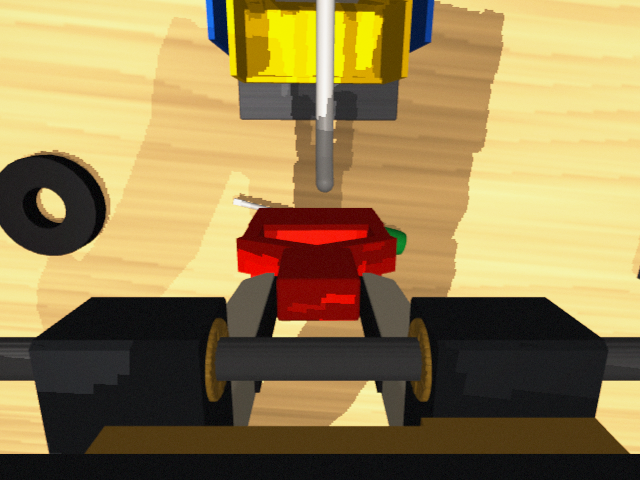

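Call:
servo_tool(rows=[[3,0.3,-0.1,0.8,0.003],[3,0.1,-0.1,1.5,0],[3,0,-0.1,1.8,0],[3,0,-0.1,1.8,0],[3,0,0,1.2,0],[3,0,0,0.5,0],[3,0,0,0,0]])

```text
time_s: 29.7
ee_pos: [0.5218, -0.1293, 0.2438]
ee_rot: [-0.508, 0.538, -0.48, 0.471]
wrist_force: [-1.3, 0.4, -1.2]
opening: 0.0353
```

```bash
python3 -c "
from g import *
rod(-58,.244)
c=cam('wrist'); cv2.imwrite('pics/w21.png',c['image'])
"
```

```text
t 29.7 pos [ 0.5218 -0.1293  0.2438] yaw 5.44 open 0.0353 F [-1.3  0.4 -1.2] tilt -0.999
shift cm [ 0.19 -0.15  3.29] turn 0.002
```

View pics/w21.png

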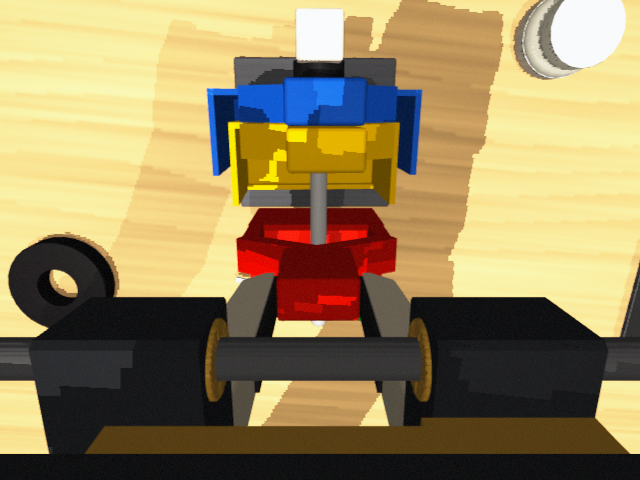

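Call:
servo_tool(rows=[[3,0.1,-0.1,0.8,0],[3,0,0.2,0.9,0],[3,0,0.4,0.4,0],[3,0,0.5,0.1,0],[3,0,0.4,0,0],[3,0,0.2,0,0],[3,0,0,0,0]])

```text
time_s: 30.45
ee_pos: [0.5424, -0.129, 0.2252]
ee_rot: [-0.507, 0.538, -0.481, 0.471]
wrist_force: [0.6, 0.0, 0.0]
opening: 0.0357
```

```bash
python3 -c "
from g import *
rod(-50,.219)
c=cam('wrist'); cv2.imwrite('pics/w22.png',c['image'])
"
```

```text
t 30.45 pos [ 0.5424 -0.129   0.2252] yaw 5.36 open 0.0357 F [0.6 0.  0. ] tilt -0.9989
shift cm [-0.    0.53  2.06] turn 0.001
```

View pics/w22.png

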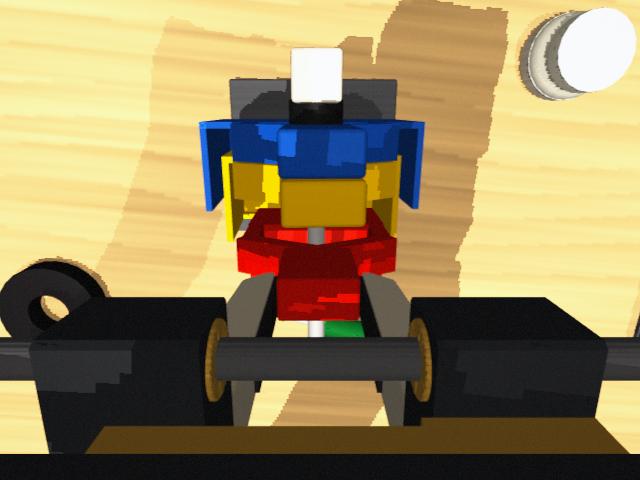

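Call:
servo_tool(rows=[[3,0,0,0.5,0],[3,0,0,0.6,0],[3,0,0,0.3,0],[3,0,0.1,0.1,0],[3,0,0.1,0,0],[3,0,0,0,0]])

```text
time_s: 31.1
ee_pos: [0.5591, -0.1275, 0.2231]
ee_rot: [-0.508, 0.538, -0.48, 0.471]
wrist_force: [0.7, 0.2, -2.0]
opening: 0.0355
```

```bash
python3 -c "
from g import *
rod(-50,.219)
"
```

```text
t 31.1 pos [ 0.5591 -0.1275  0.2231] yaw 5.37 open 0.0355 F [ 0.7  0.2 -2. ] tilt -0.999
shift cm [-0.01  0.39  0.38] turn 0.001
```

Call:
servo_tool(rows=[[3,0,0.1,0.2,0],[3,0,0.2,0.1,0],[3,0,0.1,0.1,0],[3,0,0,0,0]])

```text
time_s: 31.5
ee_pos: [0.5628, -0.1273, 0.2185]
ee_rot: [-0.507, 0.538, -0.48, 0.471]
wrist_force: [-0.8, -0.4, -1.8]
opening: 0.0353
```

```bash
python3 -c "
from g import *
rod(-50,.219)
c=cam('wrist'); cv2.imwrite('pics/w23.png',c['image'])
P=pts(c)
for r in range(215,322,4): print(r,(P[r,318]*1000).round(0),c['image'][r,318])
"
```

```text
t 31.5 pos [ 0.5628 -0.1273  0.2185] yaw 5.36 open 0.0353 F [-0.8 -0.4 -1.8] tilt -0.999
shift cm [-0.01 -0.05 -0.01] turn 0.001
215 [ 599. -123.  230.] [121  50  11]
219 [ 598. -123.  231.] [122  51  16]
223 [ 596. -124.  230.] [119  49  14]
227 [ 595. -124.  230.] [120  50  15]
231 [ 592. -124.  228.] [13 75 97]
235 [ 591. -124.  231.] [  0 131 174]
239 [ 590. -124.  231.] [  0 133 178]
243 [ 588. -124.  230.] [  0 133 178]
247 [ 586. -125.  230.] [  0 130 175]
251 [ 585. -125.  231.] [  0 131 177]
255 [ 583. -125.  231.] [  0 131 178]
259 [ 581. -125.  230.] [  0 130 175]
263 [ 580. -125.  231.] [  0 132 177]
267 [ 578. -125.  230.] [  0 132 176]
271 [ 576. -126.  230.] [  0 131 175]
275 [ 574. -126.  231.] [  0 116 161]
279 [ 572. -126.  229.] [  0   0 117]
283 [ 571. -126.  231.] [  0   3 135]
287 [ 569. -126.  231.] [  0   7 140]
291 [ 567. -126.  231.] [  0   6 139]
295 [ 565. -127.  231.] [  0   8 136]
299 [ 563. -127.  230.] [  0   5 137]
303 [ 561. -127.  229.] [  3  12 143]
307 [ 559. -127.  230.] [  6   9 179]
311 [ 558. -127.  232.] [  8  12 182]
315 [ 556. -127.  231.] [  0   3 137]
319 [ 554. -128.  231.] [  0   2 132]
```

Call:
servo_tool(rows=[[3,0,0.1,0.1,0],[3,0,0.1,0,0],[3,0,0,0,0]])

```text
time_s: 31.85
ee_pos: [0.5634, -0.1274, 0.2184]
ee_rot: [-0.507, 0.538, -0.48, 0.471]
wrist_force: [-0.3, 0.3, -1.2]
opening: 0.035
```

```bash
python3 -c "
from g import *
rod(-50,.219)
"
```

```text
t 31.85 pos [ 0.5634 -0.1274  0.2184] yaw 5.33 open 0.035 F [-0.3  0.3 -1.2] tilt -0.999
shift cm [-0.02 -0.06 -0.06] turn 0.001
```

Call:
servo_tool(rows=[[5.2,0,0,0,0],[5.2,0,0,0,0],[5.2,0,0,0,0],[5.2,0,0,0,0],[5.2,0,0,0,0]])

```text
time_s: 32.35
ee_pos: [0.5642, -0.1275, 0.2187]
ee_rot: [-0.508, 0.538, -0.48, 0.472]
wrist_force: [0.6, 0.1, -0.4]
opening: 0.0519
```

```bash
python3 -c "
from g import *
rod(-50,.219)
c=cam('wrist'); cv2.imwrite('pics/w24.png',c['image'])
P=pts(c)
for r in range(263,330,4): print(r,(P[r,318]*1000).round(0),c['image'][r,318])
c=cam('scene'); cv2.imwrite('pics/s24.png',cv2.resize(c['image'][150:290,220:420],(800,560)))"
```

```text
t 32.35 pos [ 0.5642 -0.1275  0.2187] yaw 5.34 open 0.0519 F [ 0.6  0.1 -0.4] tilt -0.999
shift cm [-0.04 -0.03 -0.14] turn 0.001
263 [ 580. -125.  230.] [  0 128 172]
267 [ 579. -126.  230.] [  0 130 174]
271 [ 577. -126.  230.] [  0 130 176]
275 [ 576. -126.  231.] [  0 130 176]
279 [ 573. -126.  229.] [  0 102 143]
283 [ 571. -126.  230.] [  3   6 121]
287 [ 570. -126.  231.] [  5  11 137]
291 [ 568. -127.  231.] [  2   4 136]
295 [ 566. -127.  229.] [  6   9 137]
299 [ 565. -127.  231.] [  0  13 235]
303 [ 563. -127.  231.] [  4  12 179]
307 [ 561. -127.  231.] [  4  16 179]
311 [ 558. -127.  230.] [  0   5 134]
315 [ 557. -128.  231.] [  0   7 134]
319 [ 555. -128.  230.] [  0  10 234]
323 [ 552. -128.  229.] [ 60  68 212]
327 [ 523. -132.  180.] [227 232 236]
```

View pics/w24.png

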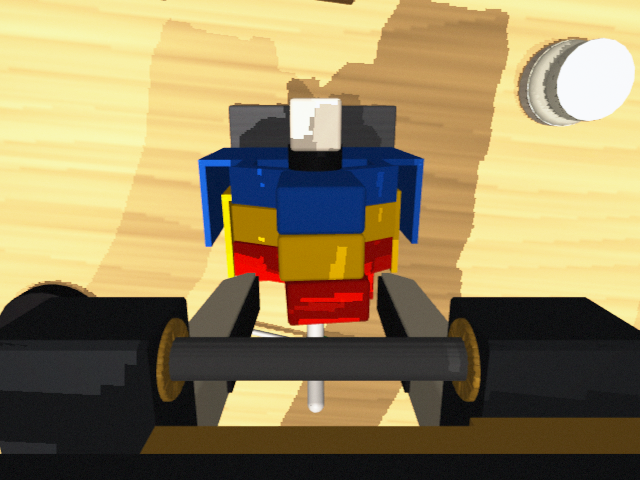

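View pics/s24.png

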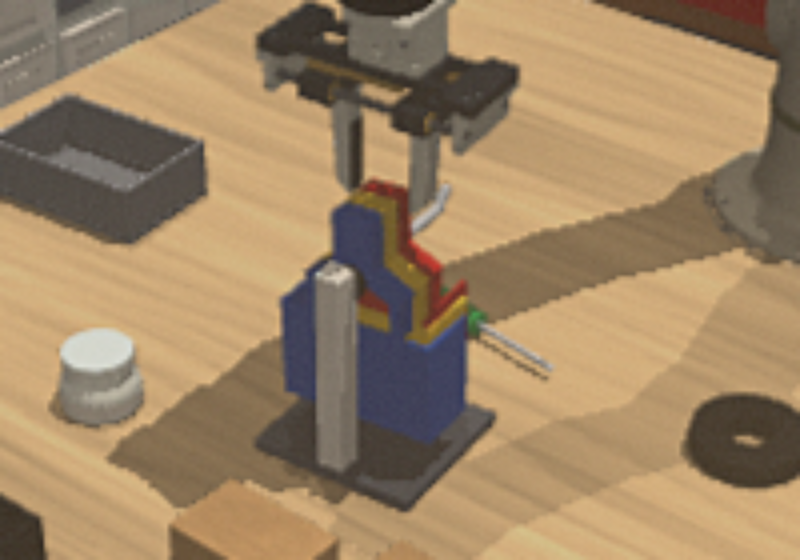

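Call:
servo_tool(rows=[[5.6,0,-0.5,0,0],[5.6,0,-1.5,0,0],[5.6,0,-2,0,0],[5.6,0,-2,0,0],[5.6,0,-1.5,0,0],[5.6,0,-0.5,0,0],[5.6,0,0,0,0]])

```text
time_s: 33.15
ee_pos: [0.567, -0.1255, 0.3026]
ee_rot: [-0.508, 0.538, -0.48, 0.472]
wrist_force: [0.0, 0.6, -0.6]
opening: 0.0561
```

```bash
python3 -c "
from g import *
rod(-50,.28)
c,P,C=cloud('wrist'); cv2.imwrite('pics/w25.png',c['image'])
for k in C:
  p=C[k]; g=p[(p[:,2]>.225)&(p[:,2]<.24)&(abs(p[:,1]+.125)<.08)]; r=cv2.minAreaRect((g[:,:2]*1000).astype(np.float32)); d=np.array(r[0])/1e3-ROOT; print(k,len(g),g[:,2].mean(), r,'hook a,y',(d@U*1000).round(1),((d@[-U[1],U[0]])*1000).round(1))
c=cam('scene'); cv2.imwrite('pics/s25.png',c['image'])"
```

```text
t 33.15 pos [ 0.567  -0.1255  0.3026] yaw 5.34 open 0.0561 F [ 0.   0.6 -0.6] tilt -0.999
shift cm [ 0.09  2.28 -0.35] turn 0.001
big 1933 0.22997983245178083 ((602.7984619140625, -124.23401641845703), (19.717031478881836, 35.76155471801758), 4.937006950378418) hook a,y -9.8 -0.7
mid 292 0.22988560585621015 ((582.988525390625, -125.845703125), (19.782106399536133, 37.29308319091797), 0.8147667646408081) hook a,y -29.7 -0.5
small 1676 0.2300050935117856 ((562.6757202148438, -130.13357543945312), (19.798473358154297, 36.35518264770508), 4.735228061676025) hook a,y -50.3 -2.9
```

View pics/w25.png

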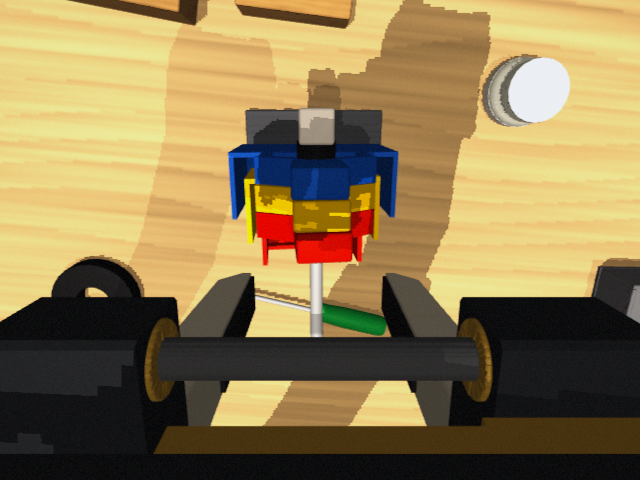

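View pics/s25.png

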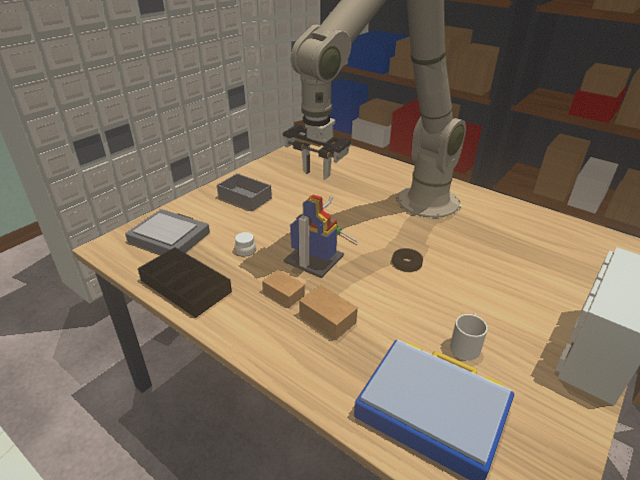

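```bash
python3 -c "
from g import *
job.hand_in()"
```

```text
the job is handed in; nothing more can be done
```

I hung all three trays on the hook in the order you asked: blue against the stop, then yellow, then red. Their open fronts face away from the post. I then lifted the gripper clear and handed the job in at about 33 s.

The last camera check, taken with the gripper raised clear:

| Tray | Hanger centre in front of the stop | Sideways from the rod axis | Limit sideways |
|---|---|---|---|
| Blue | about 10 mm | about 1 mm | 8 mm |
| Yellow | about 30 mm | about 1 mm | 8 mm |
| Red | about 50 mm | about 3 mm | 8 mm |

- **Spacing and height:** The hangers are 20 mm apart, so each touches the one before. All block tops stand at 230 mm, so the roof peaks are about 5 mm above the rod axis.
- **Straightness:** Blue and red are turned by about 5°, matching the rod at 5.3°. Yellow's fit gave 0.8° because its block top was partly hidden. Its reading before red was hung was 4.1°.
- **Other things on the counter:** By eye in the scene picture they look to be where they were. I did not measure them.

Two things were off along the way:
- My first estimate of the stop's position was about 3 mm short. I corrected it when the blue tray touched the stop.
- The tool had tilted by about 0.04 rad by the time it hung the red tray. Red's 3 mm sideways offset may come from that.

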